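# Take down the hanging soap caddy and fill it in two layers

### The job

Take the empty wooden soap caddy down from the deep hook on the cabinet's side without wrenching the hook, and set it down gently in the marble tray, flat on its floor inside the rim, its long side along the tray's long side. Then fill it in layers: one soap cake flat in each of its two bays, a bamboo draining grid rib up over those two, two more cakes flat on the grid, one on either side of the rib, the other grid over them, and a fifth cake, if there is one, flat on top beside the rib. Keep the stack square and centred in the caddy, and leave the lota, tumbler, soap box and mirror where they stand.

Things in the scene. Friction and masses are not known exactly. Their poses are not given: they have to be found in the camera images.
- caddy: Wooden hanging soap caddy, about 340 g: tray 150 mm (x) by 224 mm (y), tall narrow back board at its +x side. Origin: centre of the underside; z up. Floor 6 mm thick; front, sides and a 6 mm batten across the middle (y = 0) stand only 8 mm above the floor and bound two bays, 132 by 101 mm; a 42 mm high wall runs along the back (x = 65 to 75 mm). Starts hanging upright, underside 35 mm above the shelf.
- caddy_handle (a point): Middle of the free top part of the caddy's back board, at x = 70, y = 0, z = 182 mm of the caddy, axes as the caddy. The board is 10 mm thick (x = 65 to 75 mm) and 48 mm wide (y); its top is 205 mm above the caddy's underside. Solid from 125 to 205 mm; while it hangs, the hook's tip stands close in front of it up to 159 mm, so only the 46 mm above that are free on both faces.
- caddy_window (a point): Middle of the upper edge of the hanging window in the caddy's back board, at x = 70, y = 0, z = 125 mm of the caddy. The window is 24 mm wide (y) and 63 mm high, from z = 62 to 125 mm; the hook passes through it and this edge rests on the hook's bar. The caddy's centre of mass lies some 40 to 45 mm in front (-x) of the back board.
- bay_a (a point): Middle of the floor (upper face) of the caddy's bay at y = +54 mm, 6 mm above the underside.
- bay_b (a point): Middle of the floor (upper face) of the caddy's bay at y = -54 mm, 6 mm above the underside.
- cabinet: Low turquoise cabinet with mesh flap, fixed, 192 mm high, 220 mm wide (y). A steel hook sticks out of one end face. Origin: foot of the middle of that face; -x points out of it, as the hook does. The hook is a 10 mm round bar, centre line 155 mm up, that runs 30 mm out and then turns straight up. A 12 mm thick batten low on the face (42 to 82 mm up) keeps the caddy upright.
- hook_tip (a point): Top of the hook's upturned tip, 30 mm out from the face, 194 mm above the shelf and 34 mm above the bar on which the caddy hangs. To free the caddy lift it by more than 34 mm and at most 50 mm (then the window's lower edge meets the bar), and draw it straight out along the cabinet's -x by 45 mm or more.
- marble_tray: White marble tray, fixed on the shelf, 194 mm (x) by 268 mm (y). Origin: centre of its underside. Floor 10 mm thick; a rim 10 mm wide stands 8 mm above the floor (18 mm above the shelf) and leaves 174 by 248 mm inside, so the caddy sits inside it with 12 mm to spare on each side.
- grid1: Bamboo draining grid, the separator between layers, 112 mm (x) by 196 mm (y), 5 mm thick with an edge 4 mm wide that stands another 5 mm up; 120 g; the two grids are alike. Origin: centre of its underside, z up. On top in the middle a lifting rib runs along x: 60 mm long, 8 mm thick (in y), its top 25 mm above the underside. A cake beside the rib is best centred 56 mm from it (y = +56 or -56 mm).
- grid2: Bamboo draining grid, the separator between layers, 112 mm (x) by 196 mm (y), 5 mm thick with an edge 4 mm wide that stands another 5 mm up; 120 g; the two grids are alike. Origin: centre of its underside, z up. On top in the middle a lifting rib runs along x: 60 mm long, 8 mm thick (in y), its top 25 mm above the underside. A cake beside the rib is best centred 56 mm from it (y = +56 or -56 mm).
- soap1: Cream-coloured soap cake, 80 mm (x) by 52 mm (y), 30 mm thick, 120 g, lying in the row on the shelf. Origin: centre of its underside. All cakes are alike; there are four or five.
- soap2: Cream-coloured soap cake, 80 mm (x) by 52 mm (y), 30 mm thick, 120 g, lying in the row on the shelf. Origin: centre of its underside. All cakes are alike; there are four or five.
- soap3: Cream-coloured soap cake, 80 mm (x) by 52 mm (y), 30 mm thick, 120 g, lying in the row on the shelf. Origin: centre of its underside. All cakes are alike; there are four or five.
- soap4: Cream-coloured soap cake, 80 mm (x) by 52 mm (y), 30 mm thick, 120 g, lying in the row on the shelf. Origin: centre of its underside. All cakes are alike; there are four or five.
- soap5: Cream-coloured soap cake, 80 mm (x) by 52 mm (y), 30 mm thick, 120 g, lying in the row on the shelf. Origin: centre of its underside. All cakes are alike; there are four or five.
- lota: Steel lota, 104 mm high, 104 mm across its belly; leave it alone. Origin: centre of its underside.
- tumbler: Steel tumbler, 100 mm high, 72 mm across; leave it alone. Origin: centre of its underside.
- soap_box: Closed grey plastic soap box, 82 by 116 mm, 40 mm high; leave it alone. Origin: centre of its underside.
- mirror: Round mirror in a white plastic frame on a foot, 147 mm high, 136 mm across; leave it alone. Origin: centre of the underside of its foot.
Not all that is in view belongs to the job. Leave any green or turquoise look-alike of the soap3 alone.

How it is judged:
By the outcome, as a careful person would: the job done as asked, in the order asked, and still so for the second after the job is handed in, with the robot touching nothing.
Of soap1, soap2, soap3, soap4, soap5 only 4 to 5 are there at a start; the rules pass over those that are not, and their reading is None.
At some moment in a run one of soap1, soap2, soap3, soap4, soap5 may be knocked a few centimetres aside while the robot is not near it.
It also fails if it takes over 210 s, if anything falls off the work surface, if the arm or the gripper's body presses on something with over 40 N, if the wrist force passes 120 N, or if a joint passes its speed limit or range.

### The arm

A 6-joint arm with a two-finger parallel gripper is mounted at the origin on the work surface. World frame = base frame: x ahead of the robot, y to its left, z up, the work surface at z = 0. Lengths are in m, angles in degrees, forces in N, time in s.
With the tool pointing down it reaches from about 0.375 to 0.9 m from the base axis. Payload 3.1 kg.
Tool frame: the origin (TCP) lies at the very end of the fingers, on their centre line; the grasp point (between the pads) lies bot.grip_point_offset behind it (bot.grip_point_offset is the distance from the TCP to the grasp point, in m); z points along the fingers, y is the line along which they close (so a half turn about z gives the same grasp; the last joint's range is limited). The gripper opens to 87 mm and grips with 3 to 60 N. Pads are 19 mm wide; open, the fingers measure 117 mm over their backs; the gripper's body (75 mm by 190 mm) begins 51 mm behind the grasp point.
Start: joints at [-86.431, 30.224, 82.088, -0, 67.689, -10.227], TCP at [0.149, -0.607, 0.223] pointing down, gripper open.
Joint ranges: [-176.69, 176.69], [-43.24, 126.21], [12.49, 139.97], [-82, 262], [0, 151.66], [-163.58, 163.58]. Speed limits (degrees/s): [159.86, 159.86, 180, 180, 180, 180].

### API

Orientations are given as a 3x3 rotation matrix whose columns are the frame's x, y, z axes.
In Python, from rig import bot, viewer, ticket gives the robot as it stands.
- The arm moves only by the tool servo_tool, never from a script. Its argument "targets" is a list of rows, each an object with "offset": the shift along the tool's x, y, z in m, a list of three; "dr": the turn, a rotation vector about the tool's x, y, z in degrees, a list of three. In form: [{"offset": [x, y, z], "dr": [ax, ay, az]}, ...]. A call has 1 to 20 rows; each row is the pose to reach, as a shift and turn from the pose commanded when the call began, along the tool's axes at that moment; what a row does not reach only later rows make up. A row lasts 1/12 s, in which the tool goes at most 41.7 mm and 7.16 degrees, less where a joint would pass 70% of its speed; a pose out of reach is approached as far as the arm can. A call with a gripper value outside its range is refused whole. "gripper" is the gripper command: -1 is fully open, 1 is shut, values between are in proportion, set as the call begins (left out, the last holds). The fingers move at their own pace and stop on an object; the grip force is fixed at half the most. Time passes only in rows, so rows that repeat a pose let the fingers close. It gives the time, the measured TCP pose, the force, the opening and the grip force at its end, in the units of the state.
- bot.read_state(): the state, without advancing time (a new reading comes with each control period).
- viewer.capture(name): name is "scene" or "top"; returns a dict with "color" (420x560x3 uint8, red, green, blue), "camera_matrix" (3x3 intrinsics, pixels), "R" (3x3) and "t" (3): a world point X has camera coordinates R X + t. Camera axes: x right, y down, z forward; pixel columns grow to the right and rows downward; lengths in m; the calibration is good to about 2 mm. A picture is of the moment at which its call begins. There is no depth.
- ticket.hand_in(): hands the job in; it is judged then, once.
The state is a dict: "time_s": time; "joint_positions": joint angles; "qvel": joint speeds; "tau": joint torques, N m; "position": TCP position; "tcp_rot": TCP orientation; "force": force on the tool from outside, world axes, zero at the start; "moment": the same for the moment, N m; "opening": opening from 0.0 (shut) to 1.0 (fully open); "grasp_force": force on a finger pad.
Only numpy, scipy, OpenCV 4.12 (cv2) and the standard library are available. Lean on these libraries where they do the work, as an engineer would, in place of code of your own. Each camera call takes 0.05 s, during which the arm holds its last target. There are 200 camera calls.

## Working session

There is one attempt and no reset: what is moved stays moved. The work goes in short steps, Python scripts to look and compute and a tool call to move; the robot and the scene stay as the last step left them, time stands still between calls to the robot, and variables do not carry over. Pictures are saved under pics/ and viewed, at most 14 in all, crops included, and the job is handed in when it is done.

Besides the shell and the picture viewer there is one more tool, called after ">>>" as name(argument=value, ...) on one line, values as JSON. servo_tool: Moves the arm, as the interface text tells. Its arguments: {"type":"object","properties":{"targets":{"type":"array"},"gripper":{"type":"number"}},"required":["targets"]}

```bash
ls; mkdir -p pics; python3 - <<'E'
from rig import bot, viewer
import cv2,json
s=bot.read_state();print({k:(v.tolist() if hasattr(v,'tolist') else v) for k,v in s.items()}, bot.grip_point_offset)
for n in("scene","top"):
    c=viewer.capture(n);cv2.imwrite(f"pics/{n}0.png",cv2.resize(c["color"][:,:,::-1],(800,600)));print(n,c["camera_matrix"],c["R"],c["t"])
E
```

```text
pics
{'time_s': 0.0, 'joint_positions': [-86.42972684594814, 30.27885738606644, 82.1571313028346, -0.0018043764393291595, 67.6876552756598, -10.226107080289779], 'qvel': [-0.0022999711911168984, 0.012188349001833926, -0.04208986313204411, 0.011616236568394077, 0.004359631389211302, 0.04568666651310412], 'tau': [0.0008868062286637723, -44.00422811508179, -17.65916883945465, 0.06331537384539843, 0.05808429094031453, -0.00017871860109153204], 'position': [0.14903106384862483, -0.606216166237053, 0.22156865286947722], 'tcp_rot': [[0.9711465179368225, 0.23848357171804152, -0.00016346189381100391], [0.2384833643061938, -0.9711441982985022, 0.0021519898603552944], [0.0003544691583810919, -0.0021288804018912795, -0.9999976711072134]], 'force': [0.11961801527082398, -0.11423756322555148, 0.6785945654411468], 'moment': [0.0273209878400189, 0.021797951996969787, 0.04552927762770377], 'grasp_force': 0.0, 'opening': 1.0042509353869509} 0.0187
scene [[540.43859242   0.         271.29188425]
 [  0.         540.43859242 216.49258665]
 [  0.           0.           1.        ]] [[-0.03873137  0.99908165  0.01832322]
 [ 0.53745215  0.03628714 -0.84251316]
 [-0.84240434 -0.02278384 -0.53836403]] [ 0.09659989 -0.16897258  2.23787771]
top [[444.60862595   0.         282.53193477]
 [  0.         444.60862595 211.27652403]
 [  0.           0.           1.        ]] [[-0.02038678 -0.99971201  0.01266006]
 [-0.99591269  0.01919162 -0.08825866]
 [ 0.08799028 -0.01440762 -0.99601713]] [-0.06753139  0.55030201  1.52848902]
```

View pics/scene0.png

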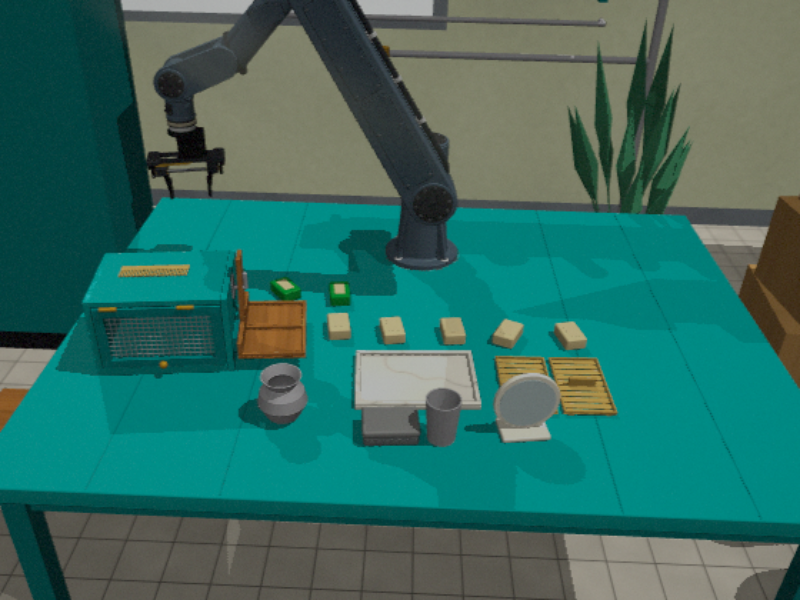

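View pics/top0.png

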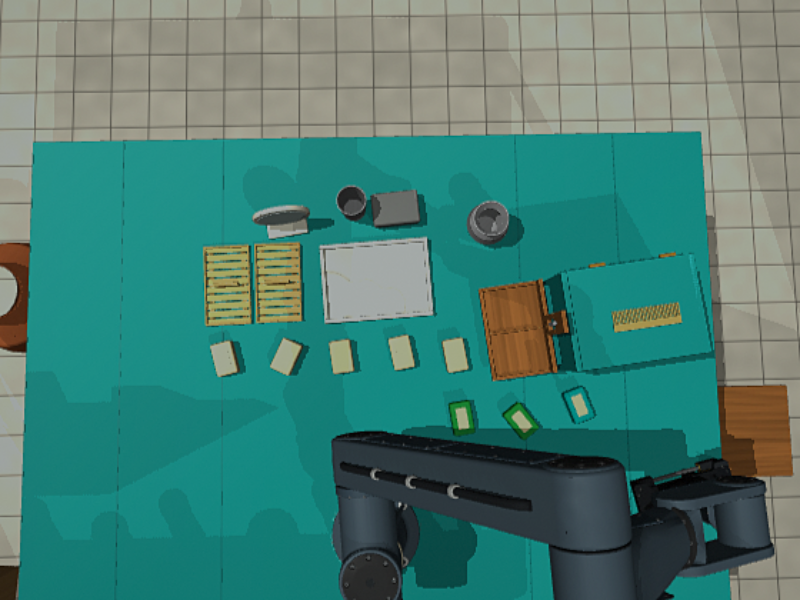

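The scene camera looks at the robot from the front. The top camera has up = +x and left = +y. Five cream cakes lie in a row (top view pixels 225,358; 287,357; 342,357; 401,352; 456,356). The wrapped green and turquoise ones (461,417; 520,421; 579,404) are look-alikes, and I'll leave them alone. The caddy is at 517,330, the tray at 377,280, and the grids at 228,285 and 278,282.

```bash
cat > h.py <<'E'
import numpy as np, cv2
from rig import bot, viewer
def cap(n="top"): return viewer.capture(n)
def ray(c,uv,z):
    K,R,t=c["camera_matrix"],np.array(c["R"]),np.array(c["t"])
    uv=np.atleast_2d(np.asarray(uv,float)); d=(np.linalg.inv(K)@np.c_[uv,np.ones(len(uv))].T).T@R
    C=-R.T@t
    return (C+d*((z-C[2])/d[:,2])[:,None])[:,:2]
def proj(c,X):
    p=(np.array(c["R"])@np.atleast_2d(X).T).T+c["t"]; q=(c["camera_matrix"]@p.T).T; return q[:,:2]/q[:,2:]
def blobs(c,lo,hi,amin=60,roi=None):
    hsv=cv2.cvtColor(c["color"],cv2.COLOR_RGB2HSV); m=cv2.inRange(hsv,np.array(lo),np.array(hi))
    if roi: k=np.zeros_like(m);x0,y0,x1,y1=roi;k[y0:y1,x0:x1]=1;m*=k
    m=cv2.morphologyEx(m,cv2.MORPH_CLOSE,np.ones((3,3)))
    cs,_=cv2.findContours(m,cv2.RETR_EXTERNAL,cv2.CHAIN_APPROX_NONE)
    return [k[:,0] for k in cs if cv2.contourArea(k)>amin]
def rect(c,k,z):
    """min-area rectangle in world mm at height z: centre, (long,short), yaw of long side from +y (deg)"""
    w=ray(c,k,z).astype(np.float32)*1000
    (cx,cy),(a,b),ang=cv2.minAreaRect(w)
    if a<b: a,b,ang=b,a,ang+90
    return np.round([cx,cy,a,b,(ang+90)%180-90],1)   # angle of long side from +x
def soaps(c,roi=(130,220,340,280)):
    return sorted([rect(c,k,.03) for k in blobs(c,(15,40,120),(35,150,255),60,roi)],key=lambda r:r[1])
E
python3 - <<'E'
from h import *
c=cap();h=cv2.cvtColor(c["color"],cv2.COLOR_RGB2HSV);print("cam",-np.array(c["R"]).T@c["t"])
for n,(u,v) in dict(soap=(239,250),soap5=(157,250),tray=(260,190),grid=(160,180),cad=(350,240),side=(240,260),board=(390,226)).items(): print(n,h[v,u],c["color"][v,u])
for r in soaps(c):print("soap",r)
for k in blobs(c,(0,0,100),(179,60,255),1500,(215,160,312,232)):print("tray",rect(c,k,.018),rect(c,cv2.convexHull(k)[:,0],.018))
for k in blobs(c,(8,60,60),(35,255,255),800,(130,160,218,236)):print("grid",rect(c,k,.008))
for k in blobs(c,(5,90,40),(22,255,255),1500,(320,180,404,275)):print("caddy",rect(c,k,.049))
im=c["color"][150:290,125:515,::-1];cv2.imwrite("pics/crop1.png",cv2.resize(im,None,fx=2.05,fy=2.05,interpolation=cv2.INTER_CUBIC))
E
```

```text
cam [ 0.41218383 -0.05605124  1.57182512]
soap [ 34  66 169] [163 169 125]
soap5 [ 38  33 169] [163 169 147]
tray [ 84   8 169] [164 169 168]
grid [ 29 112 169] [169 167  95]
cad [ 14 174 139] [139  88  44]
side [ 18 108 147] [147 123  85]
board [ 12 180  58] [58 34 17]
soap [ 418.  -198.9   77.1   49.7    9.9]
soap [426.6 -69.2  77.8  49.1  11.3]
soap [419.6  76.3  77.5  49.    7.8]
soap [422.4 210.4  77.3  49.7 -25.1]
soap [515.2 227.5 107.4  17.4  88.9]
soap [514.2 350.  103.9  24.3  88.9]
tray [606.  -10.6 266.7 194.1 -86.5] [606.  -10.6 266.7 194.1 -86.5]
grid [601.8 357.5 195.5 112.8   1.9]
grid [605.7 232.4 195.  112.1   1.6]
caddy [ 477.9 -370.6  225.6  199.2    7.1]
```

View pics/crop1.png

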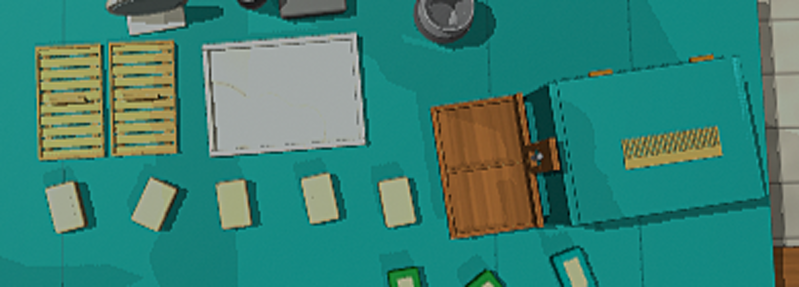

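Crop: five cream cakes at crop x 66, 155, 235, 321 and 398. The grid ribs run horizontally (along world y). The caddy's board top and hook are at crop (543,157), and the cabinet's face edge runs from (553,83) to (575,226). Next I'll refine the handle and the missing cake.

```bash
sed -i 's/(15,40,120),(35,150,255)/(15,20,120),(50,150,255)/; s/roi=(130,220,340,280)/roi=(130,229,345,285)/' h.py
cat >> h.py <<'E'
def go(p,yaw,s=None):
    """offset (tool axes, m) and dr (deg) to bring TCP to p (m), pointing down, tool x at yaw deg in world"""
    from scipy.spatial.transform import Rotation as Ro
    s=s or bot.read_state(); R=np.array(s["tcp_rot"]); a=np.radians(yaw)
    T=np.array([[np.cos(a),np.sin(a),0],[np.sin(a),-np.cos(a),0],[0,0,-1]])
    print("off",np.round(R.T@(np.array(p)-s["position"]),4),"dr",np.round(Ro.from_matrix(R.T@T).as_rotvec(degrees=True),2))
E
python3 - <<'E'
from h import *
c=cap()
for r in soaps(c):print("soap",r)
P=lambda x,y:(x/2.05+125,y/2.05+150)
a=ray(c,[P(553,83),P(575,226)],.192);d=a[1]-a[0];print("face",a,np.degrees(np.arctan2(d[1],d[0])))
k=max(blobs(c,(5,90,40),(22,255,255),1500,(320,180,378,275)),key=len);print("caddy front part",rect(c,k,.049))
for z in (.24,):print("handle px",proj(c,[[.4835,-.4157,z]]), ray(c,[P(543,157)],z))
h=cv2.cvtColor(c["color"],cv2.COLOR_RGB2HSV)[215:240,370:410]
cv2.imwrite("pics/crop2.png",cv2.resize(c["color"][195:265,350:430,::-1],(640,560),interpolation=cv2.INTER_CUBIC))
go([.4835,-.4157,.32],7.1)
E
```

```text
soap [ 418.  -198.9   77.1   49.7    9.9]
soap [426.6 -69.   77.8  49.6  11.5]
soap [419.6  76.5  77.5  49.5   7.8]
soap [422.3 210.6  77.7  49.8 -24.8]
soap [420.7 358.9  77.7  48.8  14.3]
face [[ 0.59278969 -0.42957507]
 [ 0.37455266 -0.45360435]] -173.7166827727176
caddy front part [ 474.2 -345.6  222.9  148.8    7.1]
handle px [[395.92243593 224.4416097 ]] [[ 0.47740675 -0.397187  ]]
off [ 0.3703 -0.1057 -0.0978] dr [-0.08 -0.01  6.69]
```

View pics/crop2.png

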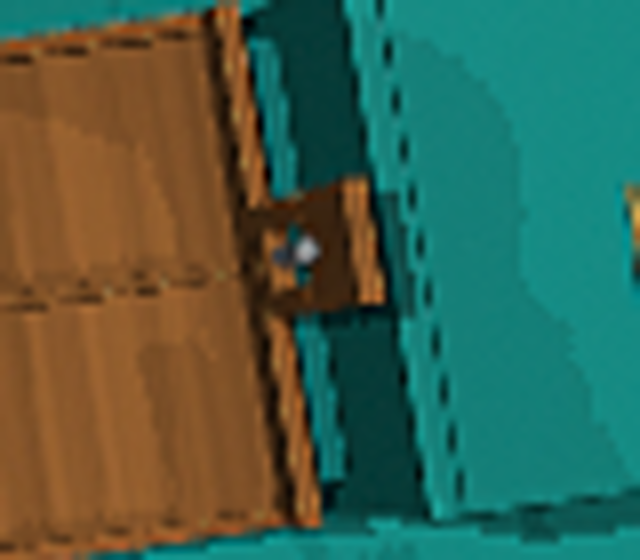

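The crop shows the board top centred at crop (365,242), i.e. pixel (395.6,225.3), with the hook tip's bright ball at (305,250). Predicted and measured positions agree within 3 mm, so the handle is at about (0.481,-0.415) with yaw 7°.

>>> servo_tool(targets=[{"offset": [0,0,-0.04],"dr": [0,0,0]},{"offset": [0,0,-0.08],"dr": [0,0,0]},{"offset": [0.03,-0.01,-0.1],"dr": [0,0,6.7]},{"offset": [0.369,-0.104,-0.098],"dr": [0,0,6.7]},{"offset": [0.369,-0.104,-0.098],"dr": [0,0,6.7]},{"offset": [0.369,-0.104,-0.098],"dr": [0,0,6.7]},{"offset": [0.369,-0.104,-0.098],"dr": [0,0,6.7]},{"offset": [0.369,-0.104,-0.098],"dr": [0,0,6.7]},{"offset": [0.369,-0.104,-0.098],"dr": [0,0,6.7]},{"offset": [0.369,-0.104,-0.098],"dr": [0,0,6.7]},{"offset": [0.369,-0.104,-0.098],"dr": [0,0,6.7]},{"offset": [0.369,-0.104,-0.098],"dr": [0,0,6.7]},{"offset": [0.369,-0.104,-0.098],"dr": [0,0,6.7]},{"offset": [0.369,-0.104,-0.098],"dr": [0,0,6.7]},{"offset": [0.369,-0.104,-0.098],"dr": [0,0,6.7]},{"offset": [0.369,-0.104,-0.098],"dr": [0,0,6.7]}], gripper=-1)

```text
time_s: 1.53
position: [0.4814, -0.4188, 0.3204]
tcp_rot: [[0.993, 0.122, -0.001], [0.122, -0.993, 0.0], [-0.001, -0.0, -1.0]]
force: [0.3, -1.3, 0.2]
opening: 1.0
grasp_force: 0.0
```

```bash
python3 - <<'E'
from h import *
print(bot.read_state()["position"]);go([.4815,-.415,.201],7.1)
E
```

```text
[ 0.48143305 -0.41876232  0.32041492]
off [ 0.0006 -0.0037  0.1194] dr [-0.01  0.04 -0.1 ]
```

>>> servo_tool(targets=[{"offset": [0,-0.004,0.03],"dr": [0,0,0]},{"offset": [0,-0.004,0.06],"dr": [0,0,0]},{"offset": [0,-0.004,0.09],"dr": [0,0,0]},{"offset": [0,-0.004,0.11],"dr": [0,0,0]},{"offset": [0,-0.004,0.119],"dr": [0,0,0]},{"offset": [0,-0.004,0.119],"dr": [0,0,0]},{"offset": [0,-0.004,0.119],"dr": [0,0,0]}])

```text
time_s: 2.12
position: [0.4817, -0.4151, 0.2021]
tcp_rot: [[0.993, 0.122, 0.0], [0.122, -0.993, -0.001], [0.0, 0.001, -1.0]]
force: [1.2, -0.0, 0.2]
opening: 0.994
grasp_force: 0.0
```

>>> servo_tool(targets=[{"offset": [0,0,0],"dr": [0,0,0]},{"offset": [0,0,0],"dr": [0,0,0]},{"offset": [0,0,0],"dr": [0,0,0]},{"offset": [0,0,0],"dr": [0,0,0]},{"offset": [0,0,0],"dr": [0,0,0]},{"offset": [0,0,0],"dr": [0,0,0]},{"offset": [0,0,0],"dr": [0,0,0]},{"offset": [0,0,0],"dr": [0,0,0]}], gripper=0.6)

```text
time_s: 2.78
position: [0.4822, -0.4139, 0.2016]
tcp_rot: [[0.992, 0.124, -0.0], [0.124, -0.992, -0.0], [-0.0, 0.0, -1.0]]
force: [-0.1, -0.4, 1.1]
opening: 0.477
grasp_force: 0.0
```

```bash
python3 - <<'E'
from h import *
s=bot.read_state();print(s["position"],s["force"],s["moment"],s["opening"])
c=cap("scene");u=proj(c,[[.48,-.415,.22]])[0].astype(int);print(u)
im=c["color"][u[1]-50:u[1]+60,u[0]-60:u[0]+70,::-1];cv2.imwrite("pics/crop3.png",cv2.resize(im,None,fx=5,fy=5,interpolation=cv2.INTER_CUBIC))
E
```

```text
[ 0.48215559 -0.41390356  0.20158055] [-0.13680771 -0.43388878  1.07730313] [0.01175622 0.00703508 0.04688176] 0.4771375280429899
[167 181]
```

View pics/crop3.png

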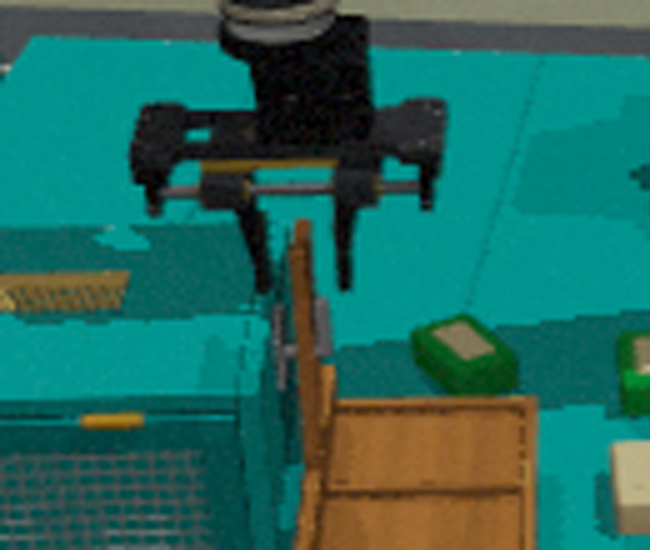

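The board stands centred between the fingers: finger tips at crop x 264 and 344, board at 303, with the hook tip at (322,325) below them. Closing.

>>> servo_tool(targets=[{"offset": [0,0,0],"dr": [0,0,0]},{"offset": [0,0,0],"dr": [0,0,0]},{"offset": [0,0,0],"dr": [0,0,0]},{"offset": [0,0,0],"dr": [0,0,0]},{"offset": [0,0,0],"dr": [0,0,0]},{"offset": [0,0,0],"dr": [0,0,0]},{"offset": [0,0,0],"dr": [0,0,0]},{"offset": [0,0,0],"dr": [0,0,0]},{"offset": [0,0,0],"dr": [0,0,0]}], gripper=1)

```text
time_s: 3.58
position: [0.4822, -0.4144, 0.2016]
tcp_rot: [[0.992, 0.124, 0.0], [0.124, -0.992, -0.001], [0.0, 0.001, -1.0]]
force: [-0.7, -2.4, -1.7]
opening: 0.115
grasp_force: 29.9
```

>>> servo_tool(targets=[{"offset": [0,0,-0.003],"dr": [0,0,0]},{"offset": [0,0,-0.006],"dr": [0,0,0]},{"offset": [0,0,-0.01],"dr": [0,0,0]},{"offset": [0,0,-0.014],"dr": [0,0,0]},{"offset": [0,0,-0.018],"dr": [0,0,0]},{"offset": [0,0,-0.022],"dr": [0,0,0]},{"offset": [0,0,-0.026],"dr": [0,0,0]},{"offset": [0,0,-0.03],"dr": [0,0,0]},{"offset": [0,0,-0.034],"dr": [0,0,0]},{"offset": [0,0,-0.038],"dr": [0,0,0]},{"offset": [0,0,-0.042],"dr": [0,0,0]},{"offset": [0,0,-0.043],"dr": [0,0,0]},{"offset": [0,0,-0.043],"dr": [0,0,0]}])

```text
time_s: 4.67
position: [0.4823, -0.4137, 0.2451]
tcp_rot: [[0.992, 0.124, 0.001], [0.124, -0.992, -0.0], [0.0, 0.0, -1.0]]
force: [0.2, 0.1, -3.4]
opening: 0.111
grasp_force: 29.9
```

```bash
python3 - <<'E'
from h import *
s=bot.read_state();print(s["position"],s["force"],s["moment"],s["opening"])
c=cap("scene");u=np.array([167,181])
im=c["color"][u[1]-50:u[1]+70,u[0]-60:u[0]+70,::-1];cv2.imwrite("pics/crop4.png",cv2.resize(im,None,fx=5,fy=5,interpolation=cv2.INTER_CUBIC))
E
```

```text
[ 0.48230076 -0.41368822  0.2451375 ] [ 0.1558329   0.14890108 -3.44553948] [-0.15303488 -0.07490096  0.0301105 ] 0.11149936772909301
```

View pics/crop4.png

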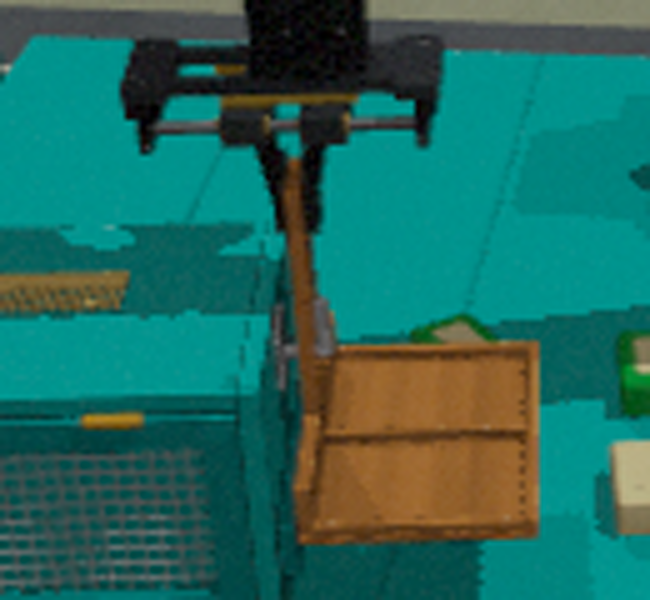

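The caddy is lifted 43 mm. It hangs level and the hook is not loaded (force equals its weight). Now I'll draw it straight out, then raise it.

>>> servo_tool(targets=[{"offset": [0,-0.005,0],"dr": [0,0,0]},{"offset": [0,-0.012,0],"dr": [0,0,0]},{"offset": [0,-0.02,0],"dr": [0,0,0]},{"offset": [0,-0.028,0],"dr": [0,0,0]},{"offset": [0,-0.036,0],"dr": [0,0,0]},{"offset": [0,-0.044,0],"dr": [0,0,0]},{"offset": [0,-0.052,0],"dr": [0,0,0]},{"offset": [0,-0.06,0],"dr": [0,0,0]},{"offset": [0,-0.07,0],"dr": [0,0,0]},{"offset": [0,-0.08,-0.01],"dr": [0,0,0]},{"offset": [0,-0.09,-0.025],"dr": [0,0,0]},{"offset": [0,-0.1,-0.04],"dr": [0,0,0]},{"offset": [0,-0.11,-0.055],"dr": [0,0,0]},{"offset": [0,-0.11,-0.07],"dr": [0,0,0]},{"offset": [0,-0.11,-0.08],"dr": [0,0,0]},{"offset": [0,-0.11,-0.08],"dr": [0,0,0]}])

```text
time_s: 6.05
position: [0.4698, -0.3056, 0.3279]
tcp_rot: [[0.992, 0.124, 0.005], [0.124, -0.992, -0.005], [0.004, 0.006, -1.0]]
force: [1.0, -1.2, -3.2]
opening: 0.11
grasp_force: 29.9
```

```bash
python3 - <<'E'
from h import *
s=bot.read_state();print(s["position"],s["force"],s["moment"],s["opening"])
go([.6759,-.0063,.32],93.5)
E
```

```text
[ 0.46984867 -0.30556105  0.32790847] [ 0.96981596 -1.20633937 -3.17516215] [-0.09160906 -0.12375376 -0.04389853] 0.10989089949903992
off [ 0.2415 -0.2715  0.0075] dr [ 4.400e-01  4.000e-02 -8.638e+01]
```

>>> servo_tool(targets=[{"offset": [0.007,-0.008,0],"dr": [0,0,-2]},{"offset": [0.02,-0.023,0],"dr": [0,0,-7]},{"offset": [0.035,-0.039,0.001],"dr": [0,0,-12]},{"offset": [0.05,-0.056,0.002],"dr": [0,0,-18]},{"offset": [0.066,-0.074,0.002],"dr": [0,0,-24]},{"offset": [0.082,-0.092,0.003],"dr": [0,0,-30]},{"offset": [0.098,-0.11,0.003],"dr": [0,0,-36]},{"offset": [0.114,-0.128,0.004],"dr": [0,0,-42]},{"offset": [0.131,-0.147,0.004],"dr": [0,0,-48]},{"offset": [0.148,-0.166,0.005],"dr": [0,0,-54]},{"offset": [0.165,-0.185,0.005],"dr": [0,0,-60]},{"offset": [0.181,-0.203,0.006],"dr": [0,0,-66]},{"offset": [0.197,-0.221,0.006],"dr": [0,0,-72]},{"offset": [0.212,-0.238,0.007],"dr": [0,0,-77]},{"offset": [0.225,-0.253,0.007],"dr": [0,0,-81.5]},{"offset": [0.235,-0.264,0.007],"dr": [0,0,-84.5]},{"offset": [0.24,-0.27,0.0075],"dr": [0,0,-86]},{"offset": [0.2415,-0.2715,0.0075],"dr": [0,0,-86.4]},{"offset": [0.2415,-0.2715,0.0075],"dr": [0,0,-86.4]},{"offset": [0.2415,-0.2715,0.0075],"dr": [0,0,-86.4]}])

```text
time_s: 7.72
position: [0.674, -0.0061, 0.3164]
tcp_rot: [[-0.06, 0.998, -0.002], [0.998, 0.06, -0.0], [-0.0, -0.002, -1.0]]
force: [-0.5, -0.6, -2.8]
opening: 0.115
grasp_force: 29.9
```

```bash
python3 - <<'E'
from h import *
s=bot.read_state();print(s["position"],s["force"],s["moment"],s["opening"])
go([.6759,-.0063,.20],93.5)
c=cap("top")
for r in soaps(c):print("soap",r)
cv2.imwrite("pics/crop5.png",cv2.resize(c["color"][120:280,200:345,::-1],None,fx=3.7,fy=3.7,interpolation=cv2.INTER_CUBIC))
# caddy front rim: brown blob
for k in blobs(c,(5,90,40),(22,255,255),1000,(200,120,345,300)): print(rect(c,k,.151+.014-.0))
E
```

```text
[ 0.67403428 -0.00608777  0.31637348] [-0.5180695  -0.56668022 -2.75423015] [-0.05652408 -0.22948285  0.03055599] 0.11534984137184437
off [-0.0003  0.0021  0.1164] dr [-0.1   0.01 -0.05]
soap [ 418.1 -199.3   77.1   50.4    9.9]
soap [426.7 -69.1  77.8  50.2  11.1]
soap [428.7 228.4  77.2  25.7 -11.6]
soap [421.1 359.4  78.4  48.   14.3]
[606.3 -57.6 155.  120.5   3. ]
```

View pics/crop5.png

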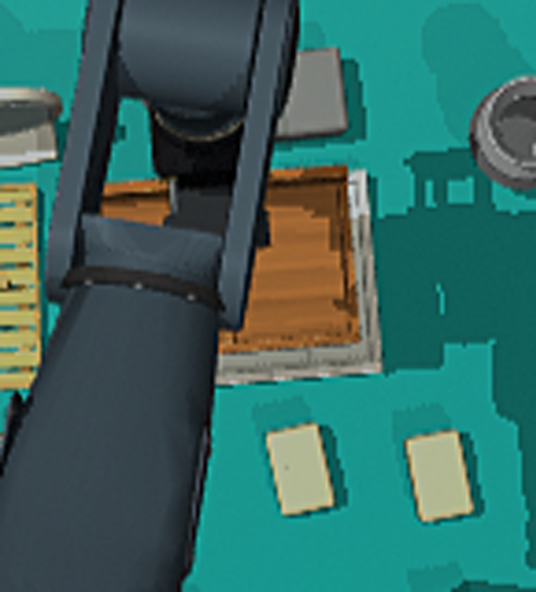

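The caddy hangs over the tray with its front edge on the robot side, square to the tray. Its right edge is at crop x≈355, against the tray's right rim at 370. Lower to just above the rim and recheck.

>>> servo_tool(targets=[{"offset": [0,0.001,0.015],"dr": [0,0,0]},{"offset": [0,0.002,0.035],"dr": [0,0,0]},{"offset": [0,0.002,0.055],"dr": [0,0,0]},{"offset": [0,0.002,0.075],"dr": [0,0,0]},{"offset": [0,0.002,0.093],"dr": [0,0,0]},{"offset": [0,0.002,0.105],"dr": [0,0,0]},{"offset": [0,0.002,0.11],"dr": [0,0,0]},{"offset": [0,0.002,0.11],"dr": [0,0,0]},{"offset": [0,0.002,0.11],"dr": [0,0,0]}])

```text
time_s: 8.52
position: [0.6771, -0.0059, 0.2078]
tcp_rot: [[-0.06, 0.998, 0.001], [0.998, 0.06, -0.0], [-0.0, 0.001, -1.0]]
force: [-0.3, -1.2, -3.4]
opening: 0.108
grasp_force: 29.9
```

```bash
python3 - <<'E'
from h import *
s=bot.read_state();print(s["position"],s["force"],s["moment"],s["opening"])
go([.6759,-.0063,.1766],93.5)
c=cap("top");z=s["position"][2]-.1666+.014
for k in blobs(c,(5,90,40),(22,255,255),1000,(200,120,345,300)):
    w=ray(c,k,z)*1000; print(rect(c,k,z)); a=np.radians(3.5);l=w@np.array([[np.cos(a),-np.sin(a)],[np.sin(a),np.cos(a)]])-np.array([606*np.cos(a)-10.6*np.sin(a),-606*np.sin(a)-10.6*np.cos(a)])
    print("in tray axes min/max x,y",l.min(0),l.max(0), "front/right edges:",np.sort(l[:,1])[[3,10,20,30]],np.sort(l[:,0])[[3,10,20,30]])
cv2.imwrite("pics/crop6.png",cv2.resize(c["color"][140:250,210:330,::-1],None,fx=5,fy=5,interpolation=cv2.INTER_CUBIC))
E
```

```text
[ 0.67712969 -0.00590557  0.20779498] [-0.34508142 -1.21629062 -3.4023269 ] [-0.01746408 -0.34799212  0.02022641] 0.10796743940871056
off [-0.0003 -0.0013  0.0312] dr [ 0.07  0.02 -0.04]
[610.6 -58.8 156.4 117.8   3.1]
in tray axes min/max x,y [ -76.31926565 -107.86152934] [79.74833951 11.10474939] front/right edges: [-107.18511163 -106.56088729 -105.78275286 -104.91447169] [-76.01102435 -75.33994634 -74.39309771 -73.29277627]
```

View pics/crop6.png

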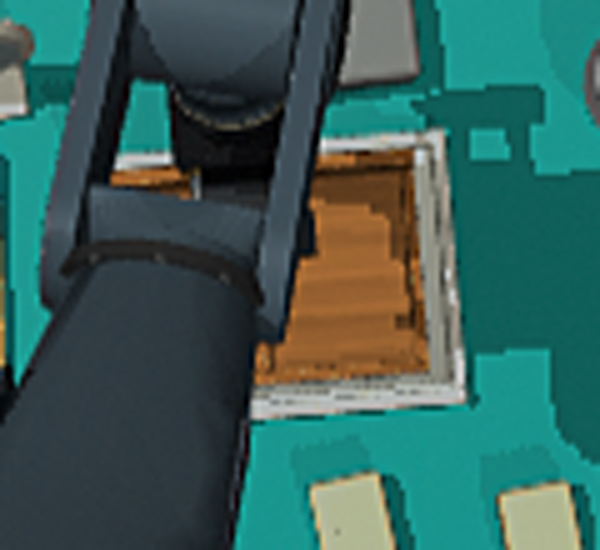

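The front edge is right, but the caddy sits about 4 mm too far to the left (+y). I'll shift it 3.5 mm while lowering slowly.

>>> servo_tool(targets=[{"offset": [-0.0015,-0.0005,0.004],"dr": [0,0,0]},{"offset": [-0.0035,-0.001,0.009],"dr": [0,0,0]},{"offset": [-0.0035,-0.001,0.014],"dr": [0,0,0]},{"offset": [-0.0035,-0.001,0.018],"dr": [0,0,0]},{"offset": [-0.0035,-0.001,0.021],"dr": [0,0,0]},{"offset": [-0.0035,-0.001,0.023],"dr": [0,0,0]},{"offset": [-0.0035,-0.001,0.025],"dr": [0,0,0]},{"offset": [-0.0035,-0.001,0.0265],"dr": [0,0,0]},{"offset": [-0.0035,-0.001,0.028],"dr": [0,0,0]},{"offset": [-0.0035,-0.001,0.029],"dr": [0,0,0]},{"offset": [-0.0035,-0.001,0.029],"dr": [0,0,0]},{"offset": [-0.0035,-0.001,0.029],"dr": [0,0,0]}])

```text
time_s: 9.57
position: [0.6759, -0.009, 0.1781]
tcp_rot: [[-0.061, 0.998, 0.0], [0.998, 0.061, -0.0], [-0.0, 0.0, -1.0]]
force: [0.5, 0.0, -2.5]
opening: 0.112
grasp_force: 29.9
```

>>> servo_tool(targets=[{"offset": [0,0,0.0005],"dr": [0,0,0]},{"offset": [0,0,0.001],"dr": [0,0,0]},{"offset": [0,0,0.0015],"dr": [0,0,0]},{"offset": [0,0,0.002],"dr": [0,0,0]},{"offset": [0,0,0.002],"dr": [0,0,0]}])

```text
time_s: 9.98
position: [0.6765, -0.009, 0.1769]
tcp_rot: [[-0.061, 0.998, 0.002], [0.998, 0.061, -0.0], [-0.0, 0.002, -1.0]]
force: [1.2, -0.8, 1.4]
opening: 0.112
grasp_force: 30.0
```

Contact: the tray now carries the weight. Release and rise.

>>> servo_tool(targets=[{"offset": [0,0,0],"dr": [0,0,0]},{"offset": [0,0,0],"dr": [0,0,0]},{"offset": [0,0,0],"dr": [0,0,0]},{"offset": [0,0,0],"dr": [0,0,0]},{"offset": [0,0,0],"dr": [0,0,0]},{"offset": [0,0,0],"dr": [0,0,0]},{"offset": [0,0,-0.02],"dr": [0,0,0]},{"offset": [0,0,-0.05],"dr": [0,0,0]},{"offset": [0,0,-0.09],"dr": [0,0,0]},{"offset": [0,0,-0.13],"dr": [0,0,0]},{"offset": [0.03,-0.03,-0.16],"dr": [0,0,-5]},{"offset": [0.06,-0.07,-0.16],"dr": [0,0,-10]},{"offset": [0.1,-0.1,-0.16],"dr": [0,0,-15]},{"offset": [0.14,-0.13,-0.16],"dr": [0,0,-20]},{"offset": [0.18,-0.15,-0.16],"dr": [0,0,-25]},{"offset": [0.22,-0.17,-0.16],"dr": [0,0,-30]},{"offset": [0.26,-0.19,-0.16],"dr": [0,0,-30]},{"offset": [0.3,-0.21,-0.16],"dr": [0,0,-30]},{"offset": [0.3,-0.21,-0.16],"dr": [0,0,-30]}], gripper=-1)

```text
time_s: 11.57
position: [0.4481, 0.2762, 0.3364]
tcp_rot: [[-0.551, 0.834, 0.001], [0.834, 0.551, 0.0], [-0.0, 0.001, -1.0]]
force: [0.4, 0.2, 0.5]
opening: 1.002
grasp_force: 0.0
```

```bash
python3 - <<'E'
from h import *
c=cap("top")
for r in soaps(c):print("soap",r)
for k in blobs(c,(5,90,40),(22,255,255),1000,(200,120,330,300)):
    z=.024;w=ray(c,k,z)*1000; print(rect(c,k,z)); a=np.radians(3.5);l=w@np.array([[np.cos(a),-np.sin(a)],[np.sin(a),np.cos(a)]])-np.array([606*np.cos(a)-10.6*np.sin(a),-606*np.sin(a)-10.6*np.cos(a)])
    print("in tray axes min/max x,y",l.min(0),l.max(0))
cv2.imwrite("pics/crop7.png",cv2.resize(c["color"][140:290,130:345,::-1],None,fx=3.7,fy=3.7,interpolation=cv2.INTER_CUBIC))
E
```

```text
soap [ 418.1 -199.3   77.1   50.4    9.9]
soap [426.8 -68.9  77.4  49.6  11.3]
soap [419.7  76.6  77.3  49.1   7.4]
soap [422.4 210.5  77.4  50.2 -25.5]
[621.7  -7.7 223.8 187.  -86.3]
in tray axes min/max x,y [ -77.58891572 -110.12729153] [109.3410264  113.94452427]
```

View pics/crop7.png

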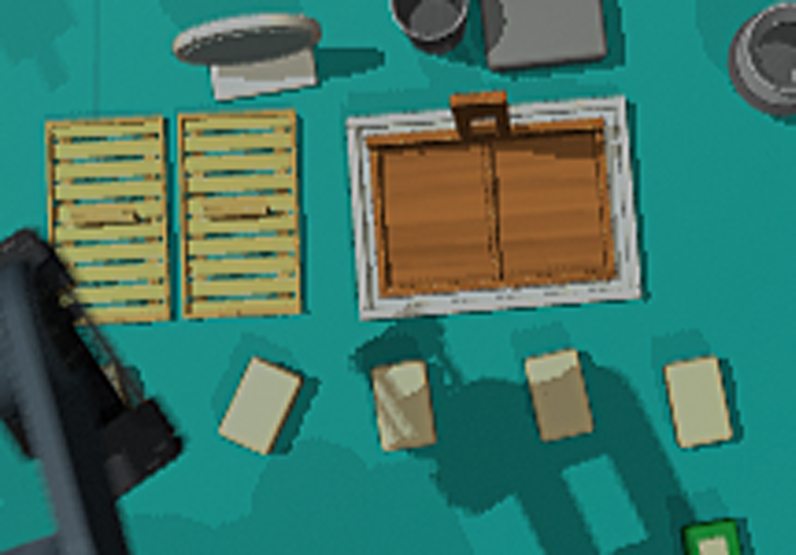

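The caddy stands inside the tray and looks square (crop corners 370,137 to 612,290), with its batten at crop x≈494. I'll pin its centre down from the batten and go for the cake at (0.420, 0.077).

```bash
cat >> h.py <<'E'
def soapgo(r,yawref=180,zs=(.12,.008)):
    y=r[4]+180
    for z in zs: go([r[0]/1e3,r[1]/1e3,z],y)
E
python3 - <<'E'
from h import *
c=cap("top");P=lambda x,y:(x/3.7+130,y/3.7+140)
print("batten ends",ray(c,[P(491,148),P(498,280)],.024)*1000,"corners front L,R",ray(c,[P(383,297),P(615,281)],.024)*1000,"board top",ray(c,[P(478,98)],.215)*1000)
h=cv2.cvtColor(c["color"],cv2.COLOR_RGB2HSV)
for v in(185,195,205): print(v,c["color"][v,255:270].sum(1))
s=bot.read_state();print(np.round(s["joint_positions"],1));r=[419.7,76.6,0,0,7.4];soapgo(r)
E
```

```text
batten ends [[660.61492126 -10.9955917 ]
 [534.71664696 -15.52483136]] corners front L,R [[ 520.76129247   92.9683414 ]
 [ 531.62843164 -125.90608337]] board top [[672.32811144  -6.40169327]]
185 [273 270 273 270 278 244 259 239 146 295 290 286 287 294 291]
195 [293 294 293 295 294 298 264 282 200 159 305 296 291 291 289]
205 [283 281 278 273 273 270 277 211 267 128 265 255 249 246 245]
[ 19.8  15.6  87.3   0.2  77.1 -14.1]
off [-0.1545 -0.1346  0.216 ] dr [  0.08  -0.15 -63.47]
off [-0.1548 -0.1346  0.328 ] dr [  0.08  -0.15 -63.47]
```

>>> servo_tool(targets=[{"offset": [-0.015,-0.013,0.02],"dr": [0,0,-7]},{"offset": [-0.03,-0.026,0.04],"dr": [0,0,-14]},{"offset": [-0.05,-0.043,0.07],"dr": [0,0,-21]},{"offset": [-0.07,-0.06,0.1],"dr": [0,0,-28]},{"offset": [-0.09,-0.077,0.13],"dr": [0,0,-35]},{"offset": [-0.11,-0.094,0.15],"dr": [0,0,-42]},{"offset": [-0.13,-0.111,0.18],"dr": [0,0,-49]},{"offset": [-0.145,-0.125,0.2],"dr": [0,0,-56]},{"offset": [-0.1545,-0.1345,0.216],"dr": [0,0,-62]},{"offset": [-0.1545,-0.1345,0.23],"dr": [0,0,-63.5]},{"offset": [-0.1545,-0.1345,0.25],"dr": [0,0,-63.5]},{"offset": [-0.1545,-0.1345,0.265],"dr": [0,0,-63.5]},{"offset": [-0.1545,-0.1345,0.28],"dr": [0,0,-63.5]},{"offset": [-0.1545,-0.1345,0.295],"dr": [0,0,-63.5]},{"offset": [-0.1545,-0.1345,0.31],"dr": [0,0,-63.5]},{"offset": [-0.1545,-0.1345,0.32],"dr": [0,0,-63.5]},{"offset": [-0.1545,-0.1345,0.328],"dr": [0,0,-63.5]},{"offset": [-0.1545,-0.1345,0.328],"dr": [0,0,-63.5]},{"offset": [-0.1545,-0.1345,0.328],"dr": [0,0,-63.5]}], gripper=-0.8)

```text
time_s: 13.25
position: [0.4229, 0.0715, 0.0079]
tcp_rot: [[-0.993, -0.121, -0.0], [-0.121, 0.993, -0.0], [0.0, 0.0, -1.0]]
force: [0.6, -0.3, -0.2]
opening: 0.898
grasp_force: 0.0
```

>>> servo_tool(targets=[{"offset": [0,0,0],"dr": [0,0,0]},{"offset": [0,0,0],"dr": [0,0,0]},{"offset": [0,0,0],"dr": [0,0,0]},{"offset": [0,0,0],"dr": [0,0,0]},{"offset": [0,0,0],"dr": [0,0,0]},{"offset": [0,0,0],"dr": [0,0,0]},{"offset": [0,0,0],"dr": [0,0,0]},{"offset": [0,0,-0.02],"dr": [0,0,0]},{"offset": [0,0,-0.04],"dr": [0,0,0]},{"offset": [0,0,-0.06],"dr": [0,0,0]},{"offset": [0,0,-0.08],"dr": [0,0,0]},{"offset": [0,0,-0.09],"dr": [0,0,0]},{"offset": [0,0,-0.09],"dr": [0,0,0]},{"offset": [0,0,-0.09],"dr": [0,0,0]}], gripper=1)

```text
time_s: 14.42
position: [0.4228, 0.0718, 0.0982]
tcp_rot: [[-0.993, -0.122, 0.001], [-0.122, 0.993, -0.0], [-0.001, -0.0, -1.0]]
force: [0.2, -0.3, -1.6]
opening: 0.593
grasp_force: 30.0
```

```bash
python3 - <<'E'
from h import *
s=bot.read_state();print(s["position"],s["opening"]);go([.5991,.0438,.07],183.6);go([.5991,.0438,.0245],183.6)
E
```

```text
[0.42281208 0.07179497 0.09823927] 0.5932592345002605
off [-0.1715 -0.0493  0.0284] dr [-0.02  0.06  3.41]
off [-0.1715 -0.0493  0.0739] dr [-0.02  0.06  3.41]
```

>>> servo_tool(targets=[{"offset": [-0.015,-0.004,0],"dr": [0,0,1]},{"offset": [-0.04,-0.012,0],"dr": [0,0,2]},{"offset": [-0.065,-0.019,0],"dr": [0,0,3]},{"offset": [-0.09,-0.026,0],"dr": [0,0,3.4]},{"offset": [-0.115,-0.033,0],"dr": [0,0,3.4]},{"offset": [-0.14,-0.04,0.004],"dr": [0,0,3.4]},{"offset": [-0.16,-0.046,0.01],"dr": [0,0,3.4]},{"offset": [-0.1745,-0.0493,0.018],"dr": [0,0,3.4]},{"offset": [-0.1745,-0.0493,0.028],"dr": [0,0,3.4]},{"offset": [-0.1745,-0.0493,0.04],"dr": [0,0,3.4]},{"offset": [-0.1745,-0.0493,0.045],"dr": [0,0,3.4]},{"offset": [-0.1745,-0.0493,0.045],"dr": [0,0,3.4]},{"offset": [-0.1745,-0.0493,0.045],"dr": [0,0,3.4]},{"offset": [-0.1745,-0.0493,0.045],"dr": [0,0,3.4]},{"offset": [-0.1745,-0.0493,0.045],"dr": [0,0,3.4]}])

```text
time_s: 15.67
position: [0.6019, 0.0443, 0.0537]
tcp_rot: [[-0.998, -0.063, 0.001], [-0.063, 0.998, -0.0], [-0.001, -0.0, -1.0]]
force: [-0.0, -1.2, -1.3]
opening: 0.594
grasp_force: 30.0
```

```bash
python3 - <<'E'
from h import *
s=bot.read_state();print(s["position"],s["opening"]);go([.6021,.0438,.0245],183.6)
E
```

```text
[0.60188874 0.04427885 0.05372204] 0.5936079897452574
off [-0.0002 -0.0005  0.0292] dr [-0.01  0.05  0.01]
```

>>> servo_tool(targets=[{"offset": [0,0,0.007],"dr": [0,0,0]},{"offset": [0,0,0.014],"dr": [0,0,0]},{"offset": [0,0,0.02],"dr": [0,0,0]},{"offset": [0,0,0.024],"dr": [0,0,0]},{"offset": [0,0,0.0265],"dr": [0,0,0]},{"offset": [0,0,0.028],"dr": [0,0,0]},{"offset": [0,0,0.029],"dr": [0,0,0]},{"offset": [0,0,0.029],"dr": [0,0,0]},{"offset": [0,0,0.029],"dr": [0,0,0]}])

```text
time_s: 16.42
position: [0.6014, 0.0442, 0.0245]
tcp_rot: [[-0.998, -0.063, -0.001], [-0.063, 0.998, 0.0], [0.001, 0.0, -1.0]]
force: [-3.1, -0.1, 4.9]
opening: 0.593
grasp_force: 30.0
```

>>> servo_tool(targets=[{"offset": [0,0,0],"dr": [0,0,0]},{"offset": [0,0,0],"dr": [0,0,0]},{"offset": [0,0,0],"dr": [0,0,0]},{"offset": [0,0,0],"dr": [0,0,0]},{"offset": [0,0,-0.02],"dr": [0,0,0]},{"offset": [0,0,-0.05],"dr": [0,0,0]},{"offset": [0,0,-0.08],"dr": [0,0,0]},{"offset": [0,0,-0.1],"dr": [0,0,0]},{"offset": [0.03,0.02,-0.12],"dr": [0,0,0]},{"offset": [0.06,0.05,-0.12],"dr": [0,0,0]},{"offset": [0.09,0.09,-0.12],"dr": [0,0,0]},{"offset": [0.12,0.12,-0.12],"dr": [0,0,0]},{"offset": [0.16,0.15,-0.12],"dr": [0,0,0]},{"offset": [0.16,0.19,-0.12],"dr": [0,0,0]},{"offset": [0.16,0.23,-0.12],"dr": [0,0,0]},{"offset": [0.16,0.27,-0.12],"dr": [0,0,0]},{"offset": [0.16,0.27,-0.12],"dr": [0,0,0]},{"offset": [0.16,0.27,-0.12],"dr": [0,0,0]},{"offset": [0.16,0.27,-0.12],"dr": [0,0,0]}], gripper=-0.45)

```text
time_s: 18.0
position: [0.425, 0.3035, 0.1439]
tcp_rot: [[-0.998, -0.065, -0.0], [-0.065, 0.998, -0.001], [0.0, -0.001, -1.0]]
force: [0.7, -1.0, -0.3]
opening: 0.725
grasp_force: 0.0
```

```bash
python3 - <<'E'
from h import *
s=bot.read_state();print(s["position"],s["opening"],s["joint_positions"])
c=cap("top")
for r in soaps(c):print("soap",r)
for k in blobs(c,(15,20,120),(50,130,255),60,(238,165,300,222)):print("in caddy",rect(c,k,.046))
E
```

```text
[0.42496533 0.30348426 0.14385123] 0.7253596438946329 [ 2.32797163e+01  2.89189072e+01  1.01177408e+02 -4.37337925e-02
  4.99367880e+01 -7.03906500e+01]
soap [ 418.1 -199.3   77.1   50.4    9.9]
soap [426.6 -69.   77.8  49.6  11.5]
soap [422.7 210.5  77.1  48.9 -24.4]
in caddy [599.3  45.1  79.5  49.7   3.5]
```

The first cake lies at (0.599, 0.045), yaw 3.5°, as wanted. The nearest cake now is the one at (0.4225, 0.2105), yaw -24.5°.

```bash
python3 - <<'E'
from h import *
r=[422.5,210.5,0,0,-24.8];soapgo(r)
E
```

```text
off [ 0.0083 -0.0918  0.0239] dr [-0.06 -0.04 28.4 ]
off [ 0.0082 -0.0917  0.1359] dr [-0.06 -0.04 28.4 ]
```

>>> servo_tool(targets=[{"offset": [0.002,-0.02,0],"dr": [0,0,6]},{"offset": [0.004,-0.045,0.01],"dr": [0,0,12]},{"offset": [0.006,-0.07,0.02],"dr": [0,0,18]},{"offset": [0.008,-0.0915,0.024],"dr": [0,0,24]},{"offset": [0.008,-0.0915,0.03],"dr": [0,0,28.4]},{"offset": [0.008,-0.0915,0.04],"dr": [0,0,28.4]},{"offset": [0.008,-0.0915,0.055],"dr": [0,0,28.4]},{"offset": [0.008,-0.0915,0.07],"dr": [0,0,28.4]},{"offset": [0.008,-0.0915,0.09],"dr": [0,0,28.4]},{"offset": [0.008,-0.0915,0.11],"dr": [0,0,28.4]},{"offset": [0.008,-0.0915,0.125],"dr": [0,0,28.4]},{"offset": [0.008,-0.0915,0.133],"dr": [0,0,28.4]},{"offset": [0.008,-0.0915,0.136],"dr": [0,0,28.4]},{"offset": [0.008,-0.0915,0.136],"dr": [0,0,28.4]},{"offset": [0.008,-0.0915,0.136],"dr": [0,0,28.4]}], gripper=-0.8)

```text
time_s: 19.3
position: [0.4234, 0.2113, 0.0085]
tcp_rot: [[-0.907, 0.42, 0.0], [0.42, 0.907, 0.0], [-0.0, 0.0, -1.0]]
force: [0.5, -0.5, -0.5]
opening: 0.898
grasp_force: 0.0
```

>>> servo_tool(targets=[{"offset": [0,0,0],"dr": [0,0,0]},{"offset": [0,0,0],"dr": [0,0,0]},{"offset": [0,0,0],"dr": [0,0,0]},{"offset": [0,0,0],"dr": [0,0,0]},{"offset": [0,0,0],"dr": [0,0,0]},{"offset": [0,0,0],"dr": [0,0,0]},{"offset": [0,0,0],"dr": [0,0,0]},{"offset": [0,0,-0.02],"dr": [0,0,0]},{"offset": [0,0,-0.05],"dr": [0,0,0]},{"offset": [0,0,-0.08],"dr": [0,0,0]},{"offset": [0,0,-0.1],"dr": [0,0,0]},{"offset": [0,0,-0.12],"dr": [0,0,0]},{"offset": [0,0,-0.12],"dr": [0,0,0]},{"offset": [0,0,-0.12],"dr": [0,0,0]},{"offset": [0,0,-0.12],"dr": [0,0,0]}], gripper=1)

```text
time_s: 20.55
position: [0.4222, 0.2116, 0.1273]
tcp_rot: [[-0.908, 0.419, -0.002], [0.419, 0.908, -0.0], [0.001, -0.001, -1.0]]
force: [0.1, 0.4, -1.1]
opening: 0.598
grasp_force: 30.0
```

```bash
python3 - <<'E'
from h import *
s=bot.read_state();print(s["position"],s["opening"]);go([.6059,-.064,.12],183.6);go([.6059,-.064,.06],183.6)
E
```

```text
[0.42223305 0.211601   0.12729398] 0.5975994096517306
off [-0.2823 -0.1731  0.0071] dr [ -0.04  -0.09 -28.4 ]
off [-0.2824 -0.1731  0.0671] dr [ -0.04  -0.09 -28.4 ]
```

>>> servo_tool(targets=[{"offset": [-0.012,-0.007,0],"dr": [0,0,-5]},{"offset": [-0.04,-0.024,0],"dr": [0,0,-11]},{"offset": [-0.07,-0.043,0],"dr": [0,0,-17]},{"offset": [-0.1,-0.061,0],"dr": [0,0,-23]},{"offset": [-0.13,-0.08,0],"dr": [0,0,-28.4]},{"offset": [-0.16,-0.098,0],"dr": [0,0,-28.4]},{"offset": [-0.19,-0.116,0],"dr": [0,0,-28.4]},{"offset": [-0.22,-0.135,0.005],"dr": [0,0,-28.4]},{"offset": [-0.25,-0.153,0.01],"dr": [0,0,-28.4]},{"offset": [-0.27,-0.166,0.02],"dr": [0,0,-28.4]},{"offset": [-0.2825,-0.173,0.035],"dr": [0,0,-28.4]},{"offset": [-0.2825,-0.173,0.055],"dr": [0,0,-28.4]},{"offset": [-0.2825,-0.173,0.067],"dr": [0,0,-28.4]},{"offset": [-0.2825,-0.173,0.067],"dr": [0,0,-28.4]},{"offset": [-0.2825,-0.173,0.067],"dr": [0,0,-28.4]},{"offset": [-0.2825,-0.173,0.067],"dr": [0,0,-28.4]}])

```text
time_s: 21.88
position: [0.6066, -0.0631, 0.0609]
tcp_rot: [[-0.998, -0.064, -0.001], [-0.064, 0.998, 0.0], [0.001, 0.0, -1.0]]
force: [0.6, -0.0, -0.4]
opening: 0.598
grasp_force: 30.0
```

```bash
python3 - <<'E'
from h import *
s=bot.read_state();print(s["position"],s["opening"]);go([.6059,-.064,.0245],183.6)
E
```

```text
[ 0.60656511 -0.06308078  0.06091543] 0.5979111534172591
off [ 0.0007 -0.0009  0.0364] dr [ 0.02 -0.04  0.05]
```

>>> servo_tool(targets=[{"offset": [0,0,0.01],"dr": [0,0,0]},{"offset": [0,0,0.019],"dr": [0,0,0]},{"offset": [0.0005,-0.001,0.026],"dr": [0,0,0]},{"offset": [0.0005,-0.001,0.031],"dr": [0,0,0]},{"offset": [0.0005,-0.001,0.034],"dr": [0,0,0]},{"offset": [0.0005,-0.001,0.0355],"dr": [0,0,0]},{"offset": [0.0005,-0.001,0.0365],"dr": [0,0,0]},{"offset": [0.0005,-0.001,0.0365],"dr": [0,0,0]}])

```text
time_s: 22.55
position: [0.6065, -0.0648, 0.0246]
tcp_rot: [[-0.998, -0.063, 0.0], [-0.063, 0.998, -0.0], [-0.0, -0.0, -1.0]]
force: [-0.9, -0.9, -1.1]
opening: 0.596
grasp_force: 30.0
```

>>> servo_tool(targets=[{"offset": [0,0,0],"dr": [0,0,0]},{"offset": [0,0,0],"dr": [0,0,0]},{"offset": [0,0,0],"dr": [0,0,0]},{"offset": [0,0,0],"dr": [0,0,0]},{"offset": [0,0,-0.02],"dr": [0,0,0]},{"offset": [0,0,-0.05],"dr": [0,0,0]},{"offset": [0,0,-0.08],"dr": [0,0,0]},{"offset": [0,0,-0.12],"dr": [0,0,0]},{"offset": [0.03,0.02,-0.15],"dr": [0,0,7]},{"offset": [0.06,0.04,-0.18],"dr": [0,0,14]},{"offset": [0.09,0.07,-0.18],"dr": [0,0,21]},{"offset": [0.12,0.1,-0.18],"dr": [0,0,28]},{"offset": [0.15,0.13,-0.18],"dr": [0,0,35]},{"offset": [0.18,0.16,-0.18],"dr": [0,0,42]},{"offset": [0.18,0.16,-0.18],"dr": [0,0,49]},{"offset": [0.18,0.16,-0.18],"dr": [0,0,56]},{"offset": [0.18,0.16,-0.18],"dr": [0,0,63]},{"offset": [0.18,0.16,-0.18],"dr": [0,0,70]},{"offset": [0.18,0.16,-0.18],"dr": [0,0,70]},{"offset": [0.18,0.16,-0.18],"dr": [0,0,70]}], gripper=-0.45)

```text
time_s: 24.22
position: [0.4168, 0.0836, 0.2048]
tcp_rot: [[-0.403, 0.915, 0.0], [0.915, 0.403, -0.0], [-0.0, 0.0, -1.0]]
force: [0.8, 0.8, 1.1]
opening: 0.724
grasp_force: 0.0
```

```bash
python3 - <<'E'
from h import *
c=cap("top")
for k in blobs(c,(15,20,120),(50,130,255),60,(238,165,300,222)):print("in caddy",rect(c,k,.046))
for r in soaps(c):print("soap",r)
for k in blobs(c,(8,60,60),(35,255,255),800,(130,160,218,236)):print("grid",rect(c,k,.009))
cv2.imwrite("pics/crop8.png",cv2.resize(c["color"][150:240,130:330,::-1],None,fx=4,fy=4,interpolation=cv2.INTER_CUBIC))
E
```

```text
in caddy [599.2  45.1  79.3  49.7   3.5]
in caddy [607.3 -63.7  76.6  48.4  -1. ]
soap [ 418.2 -199.    77.4   50.1    9. ]
soap [426.4 -69.2  75.7  49.5  10.1]
soap [420.9 359.4  77.2  48.   14.3]
grid [601.6 357.2 195.5 112.7   1.9]
grid [605.6 232.2 194.9 112.    1.6]
```

View pics/crop8.png

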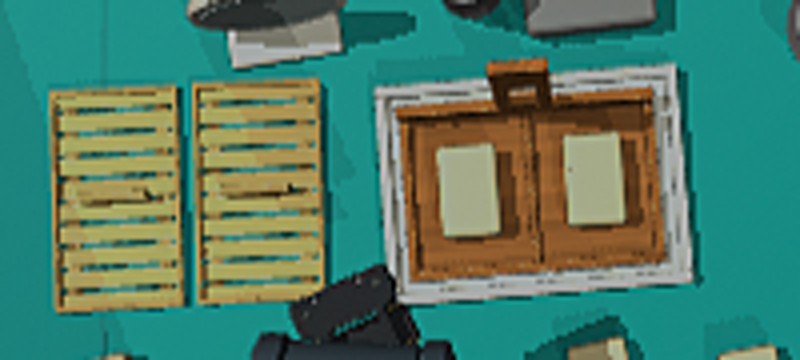

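Both cakes lie flat in their bays, at crop (468,190) and (594,178). Grid2 at (258,192) is next. The mirror stands close behind it, so I check its clearance first.

```bash
python3 - <<'E'
from h import *
c=cap("top");d=cap("scene")
def tri(a,b):
    P=[k["camera_matrix"]@np.c_[np.array(k["R"]),k["t"]] for k in(c,d)]
    X=cv2.triangulatePoints(P[0],P[1],np.array(a,float).reshape(2,1),np.array(b,float).reshape(2,1));return (X[:3]/X[3]).ravel()
print("disc",tri((197,150),(369,281)))
s=.7; print("foot near edge corners",ray(c,[(269*s,237*s),(308*s,233*s)],.008))
# disc rightmost(-y)/leftmost in both views
print(tri((309*s,212*s),(497*s,402*s)),tri((253*s,216*s),(558*s,402*s)),"top",tri((280*s,207*s),(527*s,374*s)))
go([.6056,.2322,.2],91.6);go([.6056,.2322,.007],91.6)
E
```

```text
disc [0.76041557 0.21154253 0.0735277 ]
foot near edge corners [[0.71865197 0.25288623]
 [0.72700844 0.1559863 ]]
[0.76516942 0.14875389 0.07267835] [0.757287   0.27611987 0.07305524] top [0.76129051 0.20285694 0.14292743]
off [0.0603 0.2327 0.0046] dr [ 0.   0.  22.1]
off [0.0603 0.2326 0.1976] dr [ 0.   0.  22.1]
```

>>> servo_tool(targets=[{"offset": [0.007,0.027,0],"dr": [0,0,5]},{"offset": [0.017,0.065,0],"dr": [0,0,12]},{"offset": [0.026,0.1,0],"dr": [0,0,18]},{"offset": [0.035,0.135,0.01],"dr": [0,0,22]},{"offset": [0.045,0.17,0.02],"dr": [0,0,22]},{"offset": [0.054,0.205,0.04],"dr": [0,0,22]},{"offset": [0.06,0.2325,0.06],"dr": [0,0,22]},{"offset": [0.06,0.2325,0.09],"dr": [0,0,22]},{"offset": [0.06,0.2325,0.12],"dr": [0,0,22.1]},{"offset": [0.06,0.2325,0.145],"dr": [0,0,22.1]},{"offset": [0.06,0.2325,0.16],"dr": [0,0,22.1]},{"offset": [0.06,0.2325,0.16],"dr": [0,0,22.1]},{"offset": [0.06,0.2325,0.16],"dr": [0,0,22.1]},{"offset": [0.06,0.2325,0.16],"dr": [0,0,22.1]}], gripper=-0.4)

```text
time_s: 25.53
position: [0.6068, 0.2317, 0.0455]
tcp_rot: [[-0.026, 1.0, 0.002], [1.0, 0.026, 0.0], [0.0, 0.002, -1.0]]
force: [0.2, 0.5, 0.9]
opening: 0.701
grasp_force: 0.0
```

```bash
python3 - <<'E'
from h import *
go([.6056,.2322,.0075],91.6)
E
```

```text
off [ 0.0005 -0.0012  0.038 ] dr [ 0.1  -0.02 -0.08]
```

>>> servo_tool(targets=[{"offset": [0.0005,-0.001,0.012],"dr": [0,0,0]},{"offset": [0.0005,-0.001,0.024],"dr": [0,0,0]},{"offset": [0.0005,-0.001,0.033],"dr": [0,0,0]},{"offset": [0.0005,-0.001,0.0375],"dr": [0,0,0]},{"offset": [0.0005,-0.001,0.0375],"dr": [0,0,0]},{"offset": [0.0005,-0.001,0.0375],"dr": [0,0,0]}])

```text
time_s: 26.03
position: [0.6046, 0.2321, 0.0065]
tcp_rot: [[-0.026, 1.0, -0.001], [1.0, 0.026, -0.0], [-0.0, -0.001, -1.0]]
force: [0.7, 1.2, 0.2]
opening: 0.7
grasp_force: 0.0
```

>>> servo_tool(targets=[{"offset": [0,0,0],"dr": [0,0,0]},{"offset": [0,0,0],"dr": [0,0,0]},{"offset": [0,0,0],"dr": [0,0,0]},{"offset": [0,0,0],"dr": [0,0,0]},{"offset": [0,0,0],"dr": [0,0,0]},{"offset": [0,0,0],"dr": [0,0,0]},{"offset": [0,0,0],"dr": [0,0,0]},{"offset": [0,0,0],"dr": [0,0,0]},{"offset": [0,0,0],"dr": [0,0,0]},{"offset": [0,0,0],"dr": [0,0,0]},{"offset": [0,0,0],"dr": [0,0,0]},{"offset": [0,0,0],"dr": [0,0,0]}], gripper=1)

```text
time_s: 27.03
position: [0.6051, 0.2321, 0.0071]
tcp_rot: [[-0.026, 1.0, 0.001], [1.0, 0.026, 0.0], [0.0, 0.001, -1.0]]
force: [1.1, -0.1, 0.2]
opening: 0.089
grasp_force: 30.0
```

>>> servo_tool(targets=[{"offset": [0,0,-0.01],"dr": [0,0,0]},{"offset": [0,0,-0.03],"dr": [0,0,0]},{"offset": [0,0,-0.055],"dr": [0,0,0]},{"offset": [0,0,-0.08],"dr": [0,0,0]},{"offset": [0,0,-0.105],"dr": [0,0,0]},{"offset": [0,0,-0.12],"dr": [0,0,0]},{"offset": [0,0,-0.12],"dr": [0,0,0]},{"offset": [0,0,-0.12],"dr": [0,0,0]},{"offset": [0,0,-0.12],"dr": [0,0,0]}])

```text
time_s: 27.78
position: [0.6036, 0.2319, 0.1261]
tcp_rot: [[-0.026, 1.0, -0.003], [1.0, 0.026, -0.0], [-0.0, -0.003, -1.0]]
force: [-0.7, 0.4, -2.2]
opening: 0.091
grasp_force: 30.0
```

```bash
python3 - <<'E'
from h import *
s=bot.read_state();print(s["position"],s["opening"],s["grasp_force"]);go([.6025,-.0101,.127],183.6)
c=cap("top");k=sorted(blobs(c,(15,20,120),(50,130,255),60,(238,165,300,222)),key=len)
for q in k:print("in caddy",rect(c,q,.046))
E
```

```text
[0.60358596 0.23189176 0.12608581] 0.09122197036706915 29.999768435955048
off [-0.2419 -0.0074 -0.0008] dr [ -0.13  -0.1  -92.1 ]
in caddy [599.5  45.3  78.2  49.4   2.9]
in caddy [607.3 -63.7  76.6  48.4  -1.1]
```

>>> servo_tool(targets=[{"offset": [-0.003,-0.002,0],"dr": [0,0,-4]},{"offset": [-0.008,-0.008,0],"dr": [0,0,-11]},{"offset": [-0.014,-0.016,0],"dr": [0,0,-18]},{"offset": [-0.02,-0.025,0],"dr": [0,0,-25]},{"offset": [-0.028,-0.03,0],"dr": [0,0,-32]},{"offset": [-0.036,-0.03,0],"dr": [0,0,-39]},{"offset": [-0.045,-0.03,0],"dr": [0,0,-46]},{"offset": [-0.055,-0.03,0],"dr": [0,0,-53]},{"offset": [-0.07,-0.03,0],"dr": [0,0,-60]},{"offset": [-0.085,-0.03,0],"dr": [0,0,-67]},{"offset": [-0.105,-0.03,0],"dr": [0,0,-74]},{"offset": [-0.125,-0.028,0],"dr": [0,0,-81]},{"offset": [-0.15,-0.025,0],"dr": [0,0,-87]},{"offset": [-0.175,-0.02,0],"dr": [0,0,-90]},{"offset": [-0.2,-0.015,0],"dr": [0,0,-92]},{"offset": [-0.22,-0.011,0],"dr": [0,0,-92]},{"offset": [-0.235,-0.008,0],"dr": [0,0,-92]},{"offset": [-0.2415,-0.007,0],"dr": [0,0,-92]},{"offset": [-0.2415,-0.007,0],"dr": [0,0,-92]},{"offset": [-0.2415,-0.007,0],"dr": [0,0,-92]}])

```text
time_s: 29.5
position: [0.6034, -0.0089, 0.1263]
tcp_rot: [[-0.998, -0.06, -0.002], [-0.06, 0.998, 0.001], [0.002, 0.001, -1.0]]
force: [-0.2, 0.2, -1.0]
opening: 0.086
grasp_force: 30.0
```

>>> servo_tool(targets=[{"offset": [0,0,0.01],"dr": [0,0,0]},{"offset": [0,0,0.025],"dr": [0,0,0]},{"offset": [0,0,0.04],"dr": [0,0,0]},{"offset": [0,0,0.05],"dr": [0,0,0]},{"offset": [0,0,0.05],"dr": [0,0,0]},{"offset": [0,0,0.05],"dr": [0,0,0]},{"offset": [0,0,0.05],"dr": [0,0,0]}])

```text
time_s: 30.08
position: [0.6044, -0.009, 0.0774]
tcp_rot: [[-0.998, -0.062, 0.001], [-0.062, 0.998, -0.0], [-0.001, -0.0, -1.0]]
force: [-0.1, -0.6, -1.0]
opening: 0.088
grasp_force: 30.0
```

```bash
python3 - <<'E'
from h import *
s=bot.read_state();print(s["position"],s["opening"],s["moment"]);go([.6028,-.0098,.053],183.6)
c=cap("top")
cv2.imwrite("pics/crop9.png",cv2.resize(c["color"][130:250,190:340,::-1],None,fx=5,fy=5,interpolation=cv2.INTER_CUBIC))
E
```

```text
[ 0.60444436 -0.00904611  0.07735266] 0.08814761314047437 [ 0.10826844 -0.20976173  0.01518885]
off [ 0.0017 -0.0006  0.0244] dr [-0.01  0.04 -0.06]
```

View pics/crop9.png

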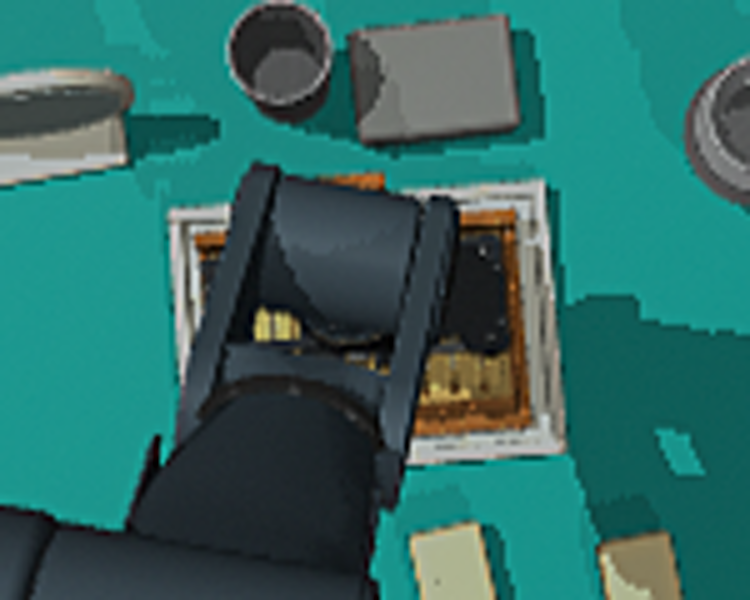

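The grid hangs square over the cakes (crop 200–515). The wrist covers the board only through parallax. Lower slowly.

>>> servo_tool(targets=[{"offset": [0.0005,0,0.005],"dr": [0,0,0]},{"offset": [0.001,-0.0005,0.01],"dr": [0,0,0]},{"offset": [0.0015,-0.0005,0.014],"dr": [0,0,0]},{"offset": [0.0015,-0.0005,0.018],"dr": [0,0,0]},{"offset": [0.0015,-0.0005,0.02],"dr": [0,0,0]},{"offset": [0.0015,-0.0005,0.022],"dr": [0,0,0]},{"offset": [0.0015,-0.0005,0.0235],"dr": [0,0,0]},{"offset": [0.0015,-0.0005,0.0245],"dr": [0,0,0]},{"offset": [0.0015,-0.0005,0.0245],"dr": [0,0,0]},{"offset": [0.0015,-0.0005,0.0245],"dr": [0,0,0]}])

```text
time_s: 30.97
position: [0.6026, -0.0101, 0.0531]
tcp_rot: [[-0.998, -0.061, 0.0], [-0.061, 0.998, -0.0], [-0.0, -0.0, -1.0]]
force: [-0.7, -0.1, 3.7]
opening: 0.085
grasp_force: 30.0
```

>>> servo_tool(targets=[{"offset": [0,0,0],"dr": [0,0,0]},{"offset": [0,0,0],"dr": [0,0,0]},{"offset": [0,0,0],"dr": [0,0,0]},{"offset": [0,0,0],"dr": [0,0,0]},{"offset": [0,0,0],"dr": [0,0,0]},{"offset": [0,0,-0.01],"dr": [0,0,0]},{"offset": [0,0,-0.03],"dr": [0,0,0]},{"offset": [0,0,-0.06],"dr": [0,0,0]},{"offset": [0,0,-0.09],"dr": [0,0,0]},{"offset": [0.04,0.03,-0.1],"dr": [0,0,0]},{"offset": [0.07,0.06,-0.1],"dr": [0,0,0]},{"offset": [0.1,0.09,-0.1],"dr": [0,0,0]},{"offset": [0.13,0.12,-0.1],"dr": [0,0,0]},{"offset": [0.16,0.15,-0.1],"dr": [0,0,0]},{"offset": [0.17,0.18,-0.1],"dr": [0,0,0]},{"offset": [0.17,0.2,-0.1],"dr": [0,0,0]},{"offset": [0.17,0.2,-0.1],"dr": [0,0,0]},{"offset": [0.17,0.2,-0.1],"dr": [0,0,0]},{"offset": [0.17,0.2,-0.1],"dr": [0,0,0]}], gripper=0)

```text
time_s: 32.55
position: [0.4217, 0.1789, 0.153]
tcp_rot: [[-0.998, -0.061, 0.002], [-0.061, 0.998, -0.0], [-0.002, -0.0, -1.0]]
force: [-0.2, -0.4, 0.6]
opening: 0.502
grasp_force: 0.0
```

```bash
python3 - <<'E'
from h import *
c=cap("top");print(bot.read_state()["position"])
R=soaps(c)
for r in R:print("soap",r)
for k in blobs(c,(20,60,60),(35,255,255),300,(225,160,312,225)):print("grid on caddy",rect(c,k,.056))
r=min(R,key=lambda r:abs(r[1]+69));soapgo(r)
cv2.imwrite("pics/crop10.png",cv2.resize(c["color"][150:240,210:330,::-1],None,fx=5,fy=5,interpolation=cv2.INTER_CUBIC))
E
```

```text
[0.42174419 0.17847536 0.15288074]
soap [ 418.1 -199.3   77.1   50.4    9.9]
soap [426.8 -68.9  77.4  49.6  11.3]
soap [419.2 380.   79.   27.4  -4.9]
grid on caddy [599.9  -8.8 194.1 112.8 -86.5]
off [ 0.0099 -0.2472  0.0329] dr [-0.02  0.07 -7.85]
off [ 0.01   -0.2472  0.1449] dr [-0.02  0.07 -7.85]
```

View pics/crop10.png

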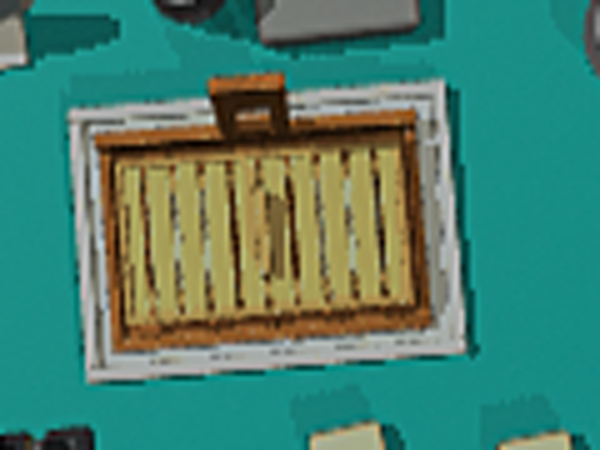

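The grid lies flat and square over the two cakes at (0.600, -0.009), yaw 3.5°. Next is the cake at (0.427, -0.069).

>>> servo_tool(targets=[{"offset": [0,-0.02,0],"dr": [0,0,-2]},{"offset": [0.002,-0.06,0],"dr": [0,0,-5]},{"offset": [0.004,-0.1,0],"dr": [0,0,-7.9]},{"offset": [0.006,-0.14,0],"dr": [0,0,-7.9]},{"offset": [0.008,-0.18,0],"dr": [0,0,-7.9]},{"offset": [0.01,-0.215,0.005],"dr": [0,0,-7.9]},{"offset": [0.01,-0.24,0.015],"dr": [0,0,-7.9]},{"offset": [0.01,-0.247,0.03],"dr": [0,0,-7.9]},{"offset": [0.01,-0.247,0.05],"dr": [0,0,-7.9]},{"offset": [0.01,-0.247,0.07],"dr": [0,0,-7.9]},{"offset": [0.01,-0.247,0.095],"dr": [0,0,-7.9]},{"offset": [0.01,-0.247,0.12],"dr": [0,0,-7.9]},{"offset": [0.01,-0.247,0.138],"dr": [0,0,-7.9]},{"offset": [0.01,-0.247,0.145],"dr": [0,0,-7.9]},{"offset": [0.01,-0.247,0.145],"dr": [0,0,-7.9]},{"offset": [0.01,-0.247,0.145],"dr": [0,0,-7.9]}], gripper=-0.8)

```text
time_s: 33.93
position: [0.4259, -0.0688, 0.0075]
tcp_rot: [[-0.981, -0.196, -0.0], [-0.196, 0.981, 0.0], [0.0, 0.0, -1.0]]
force: [0.5, 0.7, 0.6]
opening: 0.901
grasp_force: 0.0
```

>>> servo_tool(targets=[{"offset": [0,0,0],"dr": [0,0,0]},{"offset": [0,0,0],"dr": [0,0,0]},{"offset": [0,0,0],"dr": [0,0,0]},{"offset": [0,0,0],"dr": [0,0,0]},{"offset": [0,0,0],"dr": [0,0,0]},{"offset": [0,0,0],"dr": [0,0,0]},{"offset": [0,0,0],"dr": [0,0,0]},{"offset": [0,0,-0.02],"dr": [0,0,0]},{"offset": [0,0,-0.05],"dr": [0,0,0]},{"offset": [0,0,-0.08],"dr": [0,0,0]},{"offset": [0,0,-0.1],"dr": [0,0,0]},{"offset": [0,0,-0.12],"dr": [0,0,0]},{"offset": [0,0,-0.12],"dr": [0,0,0]},{"offset": [0,0,-0.12],"dr": [0,0,0]},{"offset": [0,0,-0.12],"dr": [0,0,0]}], gripper=1)

```text
time_s: 35.18
position: [0.425, -0.0676, 0.1269]
tcp_rot: [[-0.98, -0.198, -0.002], [-0.198, 0.98, 0.001], [0.001, 0.001, -1.0]]
force: [-0.6, -1.1, -2.1]
opening: 0.59
grasp_force: 30.0
```

```bash
python3 - <<'E'
from h import *
s=bot.read_state();print(s["position"],s["opening"]);go([.6049,-.0654,.09],183.6)
E
```

```text
[ 0.42504884 -0.06756576  0.12687934] 0.5899388020481141
off [-0.1768 -0.0335  0.0366] dr [ 0.05 -0.08  7.8 ]
```

>>> servo_tool(targets=[{"offset": [-0.015,-0.003,0],"dr": [0,0,2]},{"offset": [-0.04,-0.008,0],"dr": [0,0,5]},{"offset": [-0.07,-0.013,0],"dr": [0,0,7.8]},{"offset": [-0.1,-0.019,0],"dr": [0,0,7.8]},{"offset": [-0.13,-0.025,0.004],"dr": [0,0,7.8]},{"offset": [-0.155,-0.029,0.012],"dr": [0,0,7.8]},{"offset": [-0.17,-0.032,0.024],"dr": [0,0,7.8]},{"offset": [-0.176,-0.0335,0.034],"dr": [0,0,7.8]},{"offset": [-0.176,-0.0335,0.037],"dr": [0,0,7.8]},{"offset": [-0.176,-0.0335,0.037],"dr": [0,0,7.8]},{"offset": [-0.176,-0.0335,0.037],"dr": [0,0,7.8]},{"offset": [-0.176,-0.0335,0.037],"dr": [0,0,7.8]}])

```text
time_s: 36.18
position: [0.6036, -0.0659, 0.0906]
tcp_rot: [[-0.998, -0.062, -0.002], [-0.062, 0.998, 0.0], [0.002, 0.0, -1.0]]
force: [-0.1, -0.5, -0.7]
opening: 0.591
grasp_force: 30.0
```

```bash
python3 - <<'E'
from h import *
s=bot.read_state();print(s["position"],s["opening"]);go([.604,-.0654,.0595],183.6)
E
```

```text
[ 0.60360853 -0.06591926  0.09057668] 0.5907811947550157
off [-0.0005  0.0005  0.0311] dr [ 0.03 -0.09 -0.02]
```

>>> servo_tool(targets=[{"offset": [0,0,0.008],"dr": [0,0,0]},{"offset": [0,0,0.016],"dr": [0,0,0]},{"offset": [-0.0005,0.0005,0.022],"dr": [0,0,0]},{"offset": [-0.0005,0.0005,0.026],"dr": [0,0,0]},{"offset": [-0.0005,0.0005,0.029],"dr": [0,0,0]},{"offset": [-0.0005,0.0005,0.0305],"dr": [0,0,0]},{"offset": [-0.0005,0.0005,0.0315],"dr": [0,0,0]},{"offset": [-0.0005,0.0005,0.0315],"dr": [0,0,0]}])

```text
time_s: 36.85
position: [0.6054, -0.0654, 0.0593]
tcp_rot: [[-0.998, -0.063, 0.0], [-0.063, 0.998, -0.0], [-0.0, -0.0, -1.0]]
force: [-0.6, 0.4, -0.2]
opening: 0.599
grasp_force: 30.0
```

>>> servo_tool(targets=[{"offset": [0,0,0],"dr": [0,0,0]},{"offset": [0,0,0],"dr": [0,0,0]},{"offset": [0,0,0],"dr": [0,0,0]},{"offset": [0,0,0],"dr": [0,0,0]},{"offset": [0,0,-0.02],"dr": [0,0,0]},{"offset": [0,0,-0.05],"dr": [0,0,0]},{"offset": [0,0,-0.08],"dr": [0,0,0]},{"offset": [0.03,0.02,-0.1],"dr": [0,0,0]},{"offset": [0.06,0.05,-0.1],"dr": [0,0,0]},{"offset": [0.1,0.08,-0.1],"dr": [0,0,0]},{"offset": [0.13,0.11,-0.1],"dr": [0,0,0]},{"offset": [0.16,0.14,-0.1],"dr": [0,0,0]},{"offset": [0.17,0.17,-0.1],"dr": [0,0,0]},{"offset": [0.17,0.2,-0.1],"dr": [0,0,0]},{"offset": [0.17,0.2,-0.1],"dr": [0,0,0]},{"offset": [0.17,0.2,-0.1],"dr": [0,0,0]},{"offset": [0.17,0.2,-0.1],"dr": [0,0,0]}], gripper=-0.45)

```text
time_s: 38.27
position: [0.4241, 0.1232, 0.1593]
tcp_rot: [[-0.998, -0.064, 0.002], [-0.064, 0.998, -0.0], [-0.002, -0.0, -1.0]]
force: [0.2, -0.3, -0.9]
opening: 0.727
grasp_force: 0.0
```

```bash
python3 - <<'E'
from h import *
c=cap("top");print(bot.read_state()["position"])
R=soaps(c)
for r in R:print("soap",r)
for k in blobs(c,(25,20,120),(50,80,255),100,(225,160,312,225)):print("layer2",rect(c,k,.081))
soapgo(max(R,key=lambda r:r[1]))
E
```

```text
[0.42420144 0.12274455 0.15920671]
soap [ 418.1 -199.3   77.    50.4   10. ]
soap [420.9 359.   77.2  48.9  14.1]
layer2 [606.1 -64.   77.2  47.3   3.7]
off [-0.0114  0.236   0.0391] dr [ -0.03   0.06 -10.53]
off [-0.0112  0.2361  0.1511] dr [ -0.03   0.06 -10.53]
```

>>> servo_tool(targets=[{"offset": [0,0.02,0],"dr": [0,0,-3]},{"offset": [-0.003,0.055,0],"dr": [0,0,-6]},{"offset": [-0.005,0.095,0],"dr": [0,0,-10.5]},{"offset": [-0.007,0.135,0],"dr": [0,0,-10.5]},{"offset": [-0.009,0.175,0],"dr": [0,0,-10.5]},{"offset": [-0.011,0.21,0.01],"dr": [0,0,-10.5]},{"offset": [-0.011,0.23,0.02],"dr": [0,0,-10.5]},{"offset": [-0.011,0.236,0.035],"dr": [0,0,-10.5]},{"offset": [-0.011,0.236,0.055],"dr": [0,0,-10.5]},{"offset": [-0.011,0.236,0.075],"dr": [0,0,-10.5]},{"offset": [-0.011,0.236,0.1],"dr": [0,0,-10.5]},{"offset": [-0.011,0.236,0.125],"dr": [0,0,-10.5]},{"offset": [-0.011,0.236,0.143],"dr": [0,0,-10.5]},{"offset": [-0.011,0.236,0.151],"dr": [0,0,-10.5]},{"offset": [-0.011,0.236,0.151],"dr": [0,0,-10.5]},{"offset": [-0.011,0.236,0.151],"dr": [0,0,-10.5]}], gripper=-0.8)

```text
time_s: 39.65
position: [0.4203, 0.359, 0.0079]
tcp_rot: [[-0.97, -0.242, -0.0], [-0.242, 0.97, -0.0], [0.0, -0.0, -1.0]]
force: [0.4, 0.6, 0.3]
opening: 0.896
grasp_force: 0.0
```

>>> servo_tool(targets=[{"offset": [0,0,0],"dr": [0,0,0]},{"offset": [0,0,0],"dr": [0,0,0]},{"offset": [0,0,0],"dr": [0,0,0]},{"offset": [0,0,0],"dr": [0,0,0]},{"offset": [0,0,0],"dr": [0,0,0]},{"offset": [0,0,0],"dr": [0,0,0]},{"offset": [0,0,0],"dr": [0,0,0]},{"offset": [0,0,-0.02],"dr": [0,0,0]},{"offset": [0,0,-0.05],"dr": [0,0,0]},{"offset": [0,0,-0.08],"dr": [0,0,0]},{"offset": [0,0,-0.1],"dr": [0,0,0]},{"offset": [0,0,-0.12],"dr": [0,0,0]},{"offset": [0,0,-0.12],"dr": [0,0,0]},{"offset": [0,0,-0.12],"dr": [0,0,0]},{"offset": [0,0,-0.12],"dr": [0,0,0]}], gripper=1)

```text
time_s: 40.9
position: [0.4185, 0.3592, 0.127]
tcp_rot: [[-0.97, -0.244, -0.002], [-0.244, 0.97, -0.001], [0.002, -0.0, -1.0]]
force: [-0.0, -0.3, -1.7]
opening: 0.593
grasp_force: 30.0
```

```bash
python3 - <<'E'
from h import *
s=bot.read_state();print(s["position"],s["opening"]);go([.5981,.0464,.09],183.6)
E
```

```text
[0.41851122 0.35923894 0.12697429] 0.5930238634694731
off [-0.0981 -0.3471  0.0369] dr [-0.04 -0.12 10.5 ]
```

>>> servo_tool(targets=[{"offset": [-0.004,-0.014,0],"dr": [0,0,2]},{"offset": [-0.013,-0.045,0],"dr": [0,0,5]},{"offset": [-0.022,-0.08,0],"dr": [0,0,8]},{"offset": [-0.032,-0.115,0],"dr": [0,0,10.5]},{"offset": [-0.042,-0.15,0],"dr": [0,0,10.5]},{"offset": [-0.052,-0.185,0],"dr": [0,0,10.5]},{"offset": [-0.062,-0.22,0],"dr": [0,0,10.5]},{"offset": [-0.072,-0.255,0],"dr": [0,0,10.5]},{"offset": [-0.081,-0.288,0.002],"dr": [0,0,10.5]},{"offset": [-0.089,-0.315,0.006],"dr": [0,0,10.5]},{"offset": [-0.095,-0.335,0.014],"dr": [0,0,10.5]},{"offset": [-0.098,-0.347,0.026],"dr": [0,0,10.5]},{"offset": [-0.098,-0.347,0.036],"dr": [0,0,10.5]},{"offset": [-0.098,-0.347,0.037],"dr": [0,0,10.5]},{"offset": [-0.098,-0.347,0.037],"dr": [0,0,10.5]},{"offset": [-0.098,-0.347,0.037],"dr": [0,0,10.5]}])

```text
time_s: 42.23
position: [0.5975, 0.0486, 0.0904]
tcp_rot: [[-0.998, -0.064, -0.002], [-0.064, 0.998, 0.001], [0.002, 0.001, -1.0]]
force: [-0.0, -0.1, -1.5]
opening: 0.599
grasp_force: 30.0
```

```bash
python3 - <<'E'
from h import *
s=bot.read_state();print(s["position"],s["opening"]);go([.5981,.0464,.0595],183.6)
E
```

```text
[0.59753092 0.04863196 0.09038009] 0.5992438930913936
off [-0.0005 -0.0023  0.0309] dr [ 0.04 -0.14  0.09]
```

>>> servo_tool(targets=[{"offset": [0,-0.001,0.008],"dr": [0,0,0]},{"offset": [-0.001,-0.0018,0.016],"dr": [0,0,0]},{"offset": [-0.001,-0.0018,0.022],"dr": [0,0,0]},{"offset": [-0.001,-0.0018,0.026],"dr": [0,0,0]},{"offset": [-0.001,-0.0018,0.029],"dr": [0,0,0]},{"offset": [-0.001,-0.0018,0.0305],"dr": [0,0,0]},{"offset": [-0.001,-0.0018,0.0315],"dr": [0,0,0]},{"offset": [-0.001,-0.0018,0.0315],"dr": [0,0,0]}])

```text
time_s: 42.9
position: [0.6001, 0.0453, 0.0598]
tcp_rot: [[-0.998, -0.063, 0.0], [-0.063, 0.998, -0.0], [-0.0, -0.0, -1.0]]
force: [-0.1, -0.1, -0.4]
opening: 0.599
grasp_force: 30.0
```

>>> servo_tool(targets=[{"offset": [0,0,0],"dr": [0,0,0]},{"offset": [0,0,0],"dr": [0,0,0]},{"offset": [0,0,0],"dr": [0,0,0]},{"offset": [0,0,0],"dr": [0,0,0]},{"offset": [0,0,-0.02],"dr": [0,0,0]},{"offset": [0,0,-0.05],"dr": [0,0,0]},{"offset": [0,0,-0.08],"dr": [0,0,0]},{"offset": [0.03,0.02,-0.1],"dr": [0,0,7]},{"offset": [0.06,0.04,-0.12],"dr": [0,0,14]},{"offset": [0.1,0.06,-0.12],"dr": [0,0,21]},{"offset": [0.13,0.08,-0.12],"dr": [0,0,28]},{"offset": [0.16,0.1,-0.12],"dr": [0,0,35]},{"offset": [0.17,0.11,-0.12],"dr": [0,0,42]},{"offset": [0.17,0.11,-0.12],"dr": [0,0,49]},{"offset": [0.17,0.11,-0.12],"dr": [0,0,56]},{"offset": [0.17,0.11,-0.12],"dr": [0,0,63]},{"offset": [0.17,0.11,-0.12],"dr": [0,0,70]},{"offset": [0.17,0.11,-0.12],"dr": [0,0,70]},{"offset": [0.17,0.11,-0.12],"dr": [0,0,70]},{"offset": [0.17,0.11,-0.12],"dr": [0,0,70]}], gripper=-0.45)

```text
time_s: 44.57
position: [0.4236, 0.1443, 0.1796]
tcp_rot: [[-0.403, 0.915, 0.0], [0.915, 0.403, -0.0], [-0.0, 0.0, -1.0]]
force: [0.1, 0.2, -0.3]
opening: 0.73
grasp_force: 0.0
```

```bash
python3 - <<'E'
from h import *
c=cap("top");print(bot.read_state()["position"])
for r in soaps(c):print("soap",r)
for k in blobs(c,(25,20,120),(50,80,255),100,(225,160,312,225)):print("layer2",rect(c,k,.081))
for k in blobs(c,(8,60,60),(35,255,255),800,(130,160,200,236)):
    r=rect(c,k,.009);print("grid",r);go([r[0]/1e3,r[1]/1e3,.05],r[4]+90)
E
```

```text
[0.42353524 0.14434543 0.17958776]
soap [ 418.1 -199.3   77.    50.5   10. ]
layer2 [601.2  47.1  75.4  46.5   3.7]
layer2 [606.1 -64.   77.2  47.3   3.7]
grid [601.7 357.2 195.4 112.7   1.9]
off [0.1232 0.2487 0.1296] dr [ 0.    0.   21.81]
```

>>> servo_tool(targets=[{"offset": [0.008,0.017,0],"dr": [0,0,5]},{"offset": [0.022,0.045,0],"dr": [0,0,12]},{"offset": [0.037,0.075,0],"dr": [0,0,18]},{"offset": [0.053,0.107,0.005],"dr": [0,0,21.8]},{"offset": [0.07,0.141,0.015],"dr": [0,0,21.8]},{"offset": [0.087,0.175,0.03],"dr": [0,0,21.8]},{"offset": [0.104,0.21,0.05],"dr": [0,0,21.8]},{"offset": [0.117,0.236,0.075],"dr": [0,0,21.8]},{"offset": [0.123,0.2485,0.1],"dr": [0,0,21.8]},{"offset": [0.123,0.2485,0.12],"dr": [0,0,21.8]},{"offset": [0.123,0.2485,0.13],"dr": [0,0,21.8]},{"offset": [0.123,0.2485,0.13],"dr": [0,0,21.8]},{"offset": [0.123,0.2485,0.13],"dr": [0,0,21.8]},{"offset": [0.123,0.2485,0.13],"dr": [0,0,21.8]}], gripper=-0.4)

```text
time_s: 45.78
position: [0.6028, 0.3565, 0.0511]
tcp_rot: [[-0.031, 1.0, 0.002], [1.0, 0.031, 0.001], [0.001, 0.002, -1.0]]
force: [0.5, 0.3, 0.6]
opening: 0.7
grasp_force: 0.0
```

```bash
python3 - <<'E'
from h import *
print(bot.read_state()["position"]);go([.6017,.3572,.0075],91.9)
E
```

```text
[0.6027799  0.35648083 0.05107296]
off [ 0.0007 -0.0011  0.0436] dr [ 0.12 -0.04 -0.11]
```

>>> servo_tool(targets=[{"offset": [0.0005,-0.001,0.014],"dr": [0,0,0]},{"offset": [0.0005,-0.001,0.028],"dr": [0,0,0]},{"offset": [0.0005,-0.001,0.038],"dr": [0,0,0]},{"offset": [0.0005,-0.001,0.0435],"dr": [0,0,0]},{"offset": [0.0005,-0.001,0.0435],"dr": [0,0,0]},{"offset": [0.0005,-0.001,0.0435],"dr": [0,0,0]}])

```text
time_s: 46.28
position: [0.6007, 0.3569, 0.0055]
tcp_rot: [[-0.031, 1.0, -0.001], [1.0, 0.031, -0.0], [-0.0, -0.001, -1.0]]
force: [-0.1, -0.5, 1.4]
opening: 0.701
grasp_force: 0.9
```

>>> servo_tool(targets=[{"offset": [0,0,0],"dr": [0,0,0]},{"offset": [0,0,0],"dr": [0,0,0]},{"offset": [0,0,0],"dr": [0,0,0]},{"offset": [0,0,0],"dr": [0,0,0]},{"offset": [0,0,0],"dr": [0,0,0]},{"offset": [0,0,0],"dr": [0,0,0]},{"offset": [0,0,0],"dr": [0,0,0]},{"offset": [0,0,0],"dr": [0,0,0]},{"offset": [0,0,0],"dr": [0,0,0]},{"offset": [0,0,0],"dr": [0,0,0]},{"offset": [0,0,0],"dr": [0,0,0]},{"offset": [0,0,0],"dr": [0,0,0]}], gripper=1)

```text
time_s: 47.28
position: [0.6012, 0.3571, 0.0061]
tcp_rot: [[-0.031, 1.0, 0.0], [1.0, 0.031, 0.0], [0.0, 0.0, -1.0]]
force: [0.7, -0.2, 0.7]
opening: 0.09
grasp_force: 30.0
```

>>> servo_tool(targets=[{"offset": [0,0,-0.01],"dr": [0,0,0]},{"offset": [0,0,-0.03],"dr": [0,0,0]},{"offset": [0,0,-0.055],"dr": [0,0,0]},{"offset": [0,0,-0.08],"dr": [0,0,0]},{"offset": [0,0,-0.105],"dr": [0,0,0]},{"offset": [0,0,-0.13],"dr": [0,0,0]},{"offset": [0,0,-0.145],"dr": [0,0,0]},{"offset": [0,0,-0.145],"dr": [0,0,0]},{"offset": [0,0,-0.145],"dr": [0,0,0]},{"offset": [0,0,-0.145],"dr": [0,0,0]}])

```text
time_s: 48.12
position: [0.5998, 0.3566, 0.1499]
tcp_rot: [[-0.031, 1.0, -0.003], [1.0, 0.031, -0.001], [-0.001, -0.003, -1.0]]
force: [-0.6, 0.3, -1.8]
opening: 0.088
grasp_force: 30.0
```

```bash
python3 - <<'E'
from h import *
s=bot.read_state();print(s["position"],s["opening"],s["grasp_force"]);go([.6028,-.0098,.15],183.6)
E
```

```text
[0.59980281 0.35658126 0.14992445] 0.08781694441892533 29.99984711408615
off [-3.663e-01 -8.500e-03  3.000e-04] dr [-1.60e-01 -8.00e-02 -9.18e+01]
```

>>> servo_tool(targets=[{"offset": [-0.005,-0.003,0],"dr": [0,0,-4]},{"offset": [-0.015,-0.008,0],"dr": [0,0,-11]},{"offset": [-0.03,-0.016,0],"dr": [0,0,-18]},{"offset": [-0.05,-0.025,0],"dr": [0,0,-25]},{"offset": [-0.07,-0.03,0],"dr": [0,0,-32]},{"offset": [-0.09,-0.03,0],"dr": [0,0,-39]},{"offset": [-0.11,-0.03,0],"dr": [0,0,-46]},{"offset": [-0.13,-0.03,0],"dr": [0,0,-53]},{"offset": [-0.15,-0.03,0],"dr": [0,0,-60]},{"offset": [-0.172,-0.03,0],"dr": [0,0,-67]},{"offset": [-0.195,-0.03,0],"dr": [0,0,-74]},{"offset": [-0.22,-0.028,0],"dr": [0,0,-81]},{"offset": [-0.25,-0.025,0],"dr": [0,0,-87]},{"offset": [-0.28,-0.02,0],"dr": [0,0,-91]},{"offset": [-0.31,-0.015,0],"dr": [0,0,-91.8]},{"offset": [-0.335,-0.011,0],"dr": [0,0,-91.8]},{"offset": [-0.355,-0.009,0],"dr": [0,0,-91.8]},{"offset": [-0.366,-0.0085,0],"dr": [0,0,-91.8]},{"offset": [-0.366,-0.0085,0],"dr": [0,0,-91.8]},{"offset": [-0.366,-0.0085,0],"dr": [0,0,-91.8]}])

```text
time_s: 49.78
position: [0.6029, -0.0087, 0.1499]
tcp_rot: [[-0.998, -0.061, -0.003], [-0.061, 0.998, 0.001], [0.003, 0.001, -1.0]]
force: [-0.1, -0.1, -1.9]
opening: 0.086
grasp_force: 30.0
```

>>> servo_tool(targets=[{"offset": [0,0,0.01],"dr": [0,0,0]},{"offset": [0,0,0.02],"dr": [0,0,0]},{"offset": [0,0,0.03],"dr": [0,0,0]},{"offset": [0,0,0.04],"dr": [0,0,0]},{"offset": [0,0,0.04],"dr": [0,0,0]},{"offset": [0,0,0.04],"dr": [0,0,0]},{"offset": [0,0,0.04],"dr": [0,0,0]}])

```text
time_s: 50.37
position: [0.6041, -0.0088, 0.1109]
tcp_rot: [[-0.998, -0.063, -0.0], [-0.063, 0.998, 0.0], [0.0, 0.0, -1.0]]
force: [0.6, -1.3, -1.5]
opening: 0.094
grasp_force: 30.0
```

```bash
python3 - <<'E'
from h import *
s=bot.read_state();print(s["position"],s["opening"]);go([.6035,-.0098,.0875],183.6)
E
```

```text
[ 0.60409196 -0.00881175  0.11086808] 0.09423506581721641
off [ 0.0007 -0.0009  0.0234] dr [ 0.   -0.    0.02]
```

>>> servo_tool(targets=[{"offset": [0.0005,0,0.005],"dr": [0,0,0]},{"offset": [0.0005,-0.0005,0.01],"dr": [0,0,0]},{"offset": [0.0005,-0.001,0.014],"dr": [0,0,0]},{"offset": [0.0005,-0.001,0.018],"dr": [0,0,0]},{"offset": [0.0005,-0.001,0.02],"dr": [0,0,0]},{"offset": [0.0005,-0.001,0.0215],"dr": [0,0,0]},{"offset": [0.0005,-0.001,0.0225],"dr": [0,0,0]},{"offset": [0.0005,-0.001,0.0235],"dr": [0,0,0]},{"offset": [0.0005,-0.001,0.0235],"dr": [0,0,0]},{"offset": [0.0005,-0.001,0.0235],"dr": [0,0,0]}])

```text
time_s: 51.2
position: [0.6036, -0.0101, 0.0876]
tcp_rot: [[-0.998, -0.063, 0.0], [-0.063, 0.998, -0.0], [-0.0, -0.0, -1.0]]
force: [0.3, 0.8, -0.8]
opening: 0.089
grasp_force: 30.0
```

>>> servo_tool(targets=[{"offset": [0,0,0.0005],"dr": [0,0,0]},{"offset": [0,0,0.001],"dr": [0,0,0]},{"offset": [0,0,0.001],"dr": [0,0,0]},{"offset": [0,0,0.001],"dr": [0,0,0]}])

```text
time_s: 51.53
position: [0.6037, -0.0101, 0.0871]
tcp_rot: [[-0.998, -0.063, 0.001], [-0.063, 0.998, -0.0], [-0.001, -0.0, -1.0]]
force: [-0.3, 1.0, 2.6]
opening: 0.089
grasp_force: 30.0
```

Contact. Release, rise, and look before fetching the fifth cake.

>>> servo_tool(targets=[{"offset": [0,0,0],"dr": [0,0,0]},{"offset": [0,0,0],"dr": [0,0,0]},{"offset": [0,0,0],"dr": [0,0,0]},{"offset": [0,0,0],"dr": [0,0,0]},{"offset": [0,0,0],"dr": [0,0,0]},{"offset": [0,0,-0.01],"dr": [0,0,0]},{"offset": [0,0,-0.03],"dr": [0,0,0]},{"offset": [0,0,-0.06],"dr": [0,0,0]},{"offset": [0,0,-0.09],"dr": [0,0,0]},{"offset": [0.03,0,-0.1],"dr": [0,0,0]},{"offset": [0.07,0.03,-0.1],"dr": [0,0,0]},{"offset": [0.1,0.05,-0.1],"dr": [0,0,0]},{"offset": [0.13,0.07,-0.1],"dr": [0,0,0]},{"offset": [0.16,0.09,-0.1],"dr": [0,0,0]},{"offset": [0.17,0.1,-0.1],"dr": [0,0,0]},{"offset": [0.17,0.1,-0.1],"dr": [0,0,0]},{"offset": [0.17,0.1,-0.1],"dr": [0,0,0]},{"offset": [0.17,0.1,-0.1],"dr": [0,0,0]}], gripper=0)

```text
time_s: 53.03
position: [0.4301, 0.0785, 0.1873]
tcp_rot: [[-0.998, -0.063, 0.004], [-0.063, 0.998, -0.001], [-0.004, -0.001, -1.0]]
force: [0.5, 0.4, 0.0]
opening: 0.495
grasp_force: 0.0
```

```bash
python3 - <<'E'
from h import *
c=cap("top");print(bot.read_state()["position"])
R=soaps(c)
for r in R:print("soap",r)
for k in blobs(c,(20,60,60),(35,255,255),300,(225,150,320,232)):print("grid2 on top",rect(c,k,.091))
cv2.imwrite("pics/crop11.png",cv2.resize(c["color"][150:300,210:400,::-1],None,fx=4,fy=4,interpolation=cv2.INTER_CUBIC))
if R: soapgo(min(R,key=lambda r:r[1]))
E
```

```text
[0.43007831 0.07836828 0.18703034]
soap [ 418.1 -199.3   77.    50.4   10. ]
grid2 on top [600.   -9.3 194.7 117.6 -86.6]
off [ 0.0294 -0.2763  0.0671] dr [-0.05  0.17 -6.44]
off [ 0.0298 -0.2763  0.1791] dr [-0.05  0.17 -6.44]
```

View pics/crop11.png

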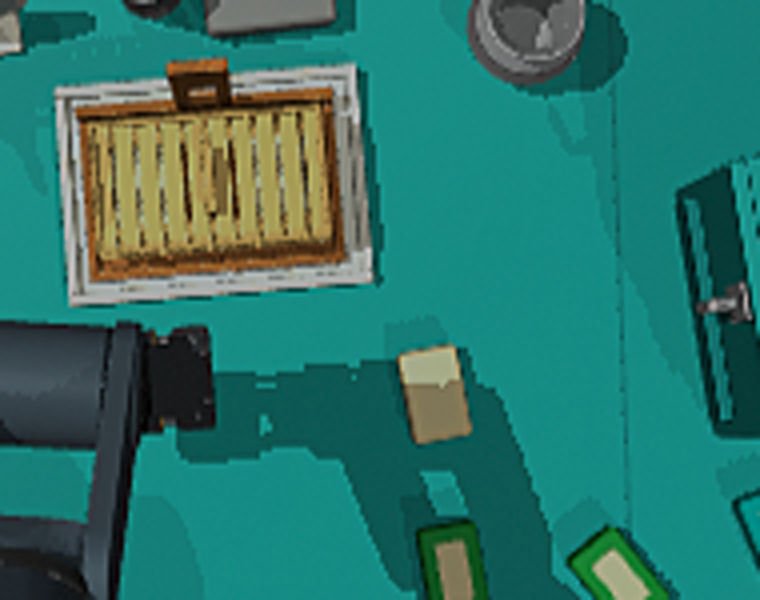

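The second grid lies square on the stack. The only cream cake left is at crop (435,395), i.e. (0.418, -0.199). The green and turquoise ones below it stay. Fetch it.

>>> servo_tool(targets=[{"offset": [0.002,-0.02,0],"dr": [0,0,-3]},{"offset": [0.006,-0.055,0],"dr": [0,0,-6.4]},{"offset": [0.01,-0.095,0],"dr": [0,0,-6.4]},{"offset": [0.015,-0.135,0],"dr": [0,0,-6.4]},{"offset": [0.019,-0.175,0.01],"dr": [0,0,-6.4]},{"offset": [0.023,-0.215,0.02],"dr": [0,0,-6.4]},{"offset": [0.027,-0.25,0.035],"dr": [0,0,-6.4]},{"offset": [0.0295,-0.272,0.05],"dr": [0,0,-6.4]},{"offset": [0.0295,-0.276,0.07],"dr": [0,0,-6.4]},{"offset": [0.0295,-0.276,0.09],"dr": [0,0,-6.4]},{"offset": [0.0295,-0.276,0.11],"dr": [0,0,-6.4]},{"offset": [0.0295,-0.276,0.13],"dr": [0,0,-6.4]},{"offset": [0.0295,-0.276,0.15],"dr": [0,0,-6.4]},{"offset": [0.0295,-0.276,0.17],"dr": [0,0,-6.4]},{"offset": [0.0295,-0.276,0.179],"dr": [0,0,-6.4]},{"offset": [0.0295,-0.276,0.179],"dr": [0,0,-6.4]},{"offset": [0.0295,-0.276,0.179],"dr": [0,0,-6.4]}], gripper=-0.8)

```text
time_s: 54.5
position: [0.4158, -0.1991, 0.0071]
tcp_rot: [[-0.985, -0.173, -0.0], [-0.173, 0.985, 0.0], [0.0, 0.0, -1.0]]
force: [0.6, 0.1, -0.2]
opening: 0.897
grasp_force: 0.0
```

>>> servo_tool(targets=[{"offset": [0,0,0],"dr": [0,0,0]},{"offset": [0,0,0],"dr": [0,0,0]},{"offset": [0,0,0],"dr": [0,0,0]},{"offset": [0,0,0],"dr": [0,0,0]},{"offset": [0,0,0],"dr": [0,0,0]},{"offset": [0,0,0],"dr": [0,0,0]},{"offset": [0,0,0],"dr": [0,0,0]},{"offset": [0,0,-0.02],"dr": [0,0,0]},{"offset": [0,0,-0.05],"dr": [0,0,0]},{"offset": [0,0,-0.08],"dr": [0,0,0]},{"offset": [0,0,-0.11],"dr": [0,0,0]},{"offset": [0,0,-0.14],"dr": [0,0,0]},{"offset": [0,0,-0.15],"dr": [0,0,0]},{"offset": [0,0,-0.15],"dr": [0,0,0]},{"offset": [0,0,-0.15],"dr": [0,0,0]},{"offset": [0,0,-0.15],"dr": [0,0,0]}], gripper=1)

```text
time_s: 55.83
position: [0.4145, -0.1974, 0.1565]
tcp_rot: [[-0.985, -0.174, -0.002], [-0.174, 0.985, 0.002], [0.002, 0.002, -1.0]]
force: [-0.4, 0.1, -1.5]
opening: 0.596
grasp_force: 30.0
```

```bash
python3 - <<'E'
from h import *
s=bot.read_state();print(s["position"],s["opening"]);go([.6049,-.0654,.125],183.6)
E
```

```text
[ 0.41450031 -0.19744681  0.1565072 ] 0.5961818575904282
off [-0.2105  0.0969  0.0313] dr [ 0.12 -0.11  6.4 ]
```

>>> servo_tool(targets=[{"offset": [-0.012,0.006,0],"dr": [0,0,2]},{"offset": [-0.035,0.016,0],"dr": [0,0,5]},{"offset": [-0.062,0.029,0],"dr": [0,0,6.4]},{"offset": [-0.09,0.042,0],"dr": [0,0,6.4]},{"offset": [-0.12,0.056,0],"dr": [0,0,6.4]},{"offset": [-0.15,0.07,0],"dr": [0,0,6.4]},{"offset": [-0.175,0.082,0.004],"dr": [0,0,6.4]},{"offset": [-0.195,0.091,0.01],"dr": [0,0,6.4]},{"offset": [-0.208,0.097,0.02],"dr": [0,0,6.4]},{"offset": [-0.208,0.097,0.03],"dr": [0,0,6.4]},{"offset": [-0.208,0.097,0.032],"dr": [0,0,6.4]},{"offset": [-0.208,0.097,0.032],"dr": [0,0,6.4]},{"offset": [-0.208,0.097,0.032],"dr": [0,0,6.4]},{"offset": [-0.208,0.097,0.032],"dr": [0,0,6.4]}])

```text
time_s: 57.0
position: [0.6028, -0.0674, 0.1256]
tcp_rot: [[-0.998, -0.062, -0.001], [-0.062, 0.998, 0.0], [0.001, 0.0, -1.0]]
force: [0.4, 0.5, -0.3]
opening: 0.595
grasp_force: 30.0
```

```bash
python3 - <<'E'
from h import *
s=bot.read_state();print(s["position"],s["opening"]);go([.6026,-.0654,.0945],183.6)
E
```

```text
[ 0.60277042 -0.06735067  0.1255578 ] 0.5952500033924353
off [0.     0.002  0.0311] dr [ 0.   -0.04 -0.07]
```

>>> servo_tool(targets=[{"offset": [0,0.001,0.008],"dr": [0,0,0]},{"offset": [0,0.0015,0.016],"dr": [0,0,0]},{"offset": [0,0.0015,0.022],"dr": [0,0,0]},{"offset": [0,0.0015,0.026],"dr": [0,0,0]},{"offset": [0,0.0015,0.029],"dr": [0,0,0]},{"offset": [0,0.0015,0.0305],"dr": [0,0,0]},{"offset": [0,0.0015,0.0315],"dr": [0,0,0]},{"offset": [0,0.0015,0.032],"dr": [0,0,0]},{"offset": [0,0.0015,0.032],"dr": [0,0,0]},{"offset": [0,0.0015,0.032],"dr": [0,0,0]}])

```text
time_s: 57.83
position: [0.603, -0.065, 0.0943]
tcp_rot: [[-0.998, -0.063, -0.001], [-0.063, 0.998, -0.0], [0.001, -0.0, -1.0]]
force: [-3.0, 0.3, 5.5]
opening: 0.597
grasp_force: 30.0
```

>>> servo_tool(targets=[{"offset": [0,0,0.0003],"dr": [0,0,0]},{"offset": [0,0,0.0003],"dr": [0,0,0]},{"offset": [0,0,0.0003],"dr": [0,0,0]},{"offset": [0,0,0.0003],"dr": [0,0,0]},{"offset": [0,0,-0.02],"dr": [0,0,0]},{"offset": [0,0,-0.05],"dr": [0,0,0]},{"offset": [0,0,-0.08],"dr": [0,0,0]},{"offset": [0.03,0,-0.1],"dr": [0,0,0]},{"offset": [0.06,0.02,-0.12],"dr": [0,0,0]},{"offset": [0.1,0.05,-0.12],"dr": [0,0,0]},{"offset": [0.13,0.08,-0.12],"dr": [0,0,0]},{"offset": [0.16,0.11,-0.12],"dr": [0,0,0]},{"offset": [0.17,0.14,-0.12],"dr": [0,0,0]},{"offset": [0.17,0.17,-0.12],"dr": [0,0,0]},{"offset": [0.17,0.2,-0.12],"dr": [0,0,0]},{"offset": [0.17,0.23,-0.12],"dr": [0,0,0]},{"offset": [0.17,0.25,-0.12],"dr": [0,0,0]},{"offset": [0.17,0.25,-0.12],"dr": [0,0,0]},{"offset": [0.17,0.25,-0.12],"dr": [0,0,0]},{"offset": [0.17,0.25,-0.12],"dr": [0,0,0]}], gripper=-0.45)

```text
time_s: 59.5
position: [0.4181, 0.1733, 0.2135]
tcp_rot: [[-0.998, -0.063, 0.0], [-0.063, 0.998, -0.0], [0.0, -0.0, -1.0]]
force: [-0.1, 0.4, 0.4]
opening: 0.727
grasp_force: 0.0
```

```bash
python3 - <<'E'
from h import *
c=cap("top");d=cap("scene")
for k in blobs(c,(25,20,120),(50,80,255),100,(225,150,320,232)):print("top cake",rect(c,k,.116))
a=cv2.resize(c["color"][150:240,220:330,::-1],None,fx=3.6,fy=3.6,interpolation=cv2.INTER_CUBIC);b=cv2.resize(d["color"][195:305,235:345,::-1],(396,396),interpolation=cv2.INTER_CUBIC)
cv2.imwrite("pics/crop12.png",np.hstack([np.vstack([a,np.zeros((396-a.shape[0],a.shape[1],3),np.uint8)]),b]))
E
```

```text
top cake [604.4 -63.1  75.7  46.3   3.5]
top cake [ 595.8 -128.   137.1   18.2    1.9]
```

View pics/crop12.png

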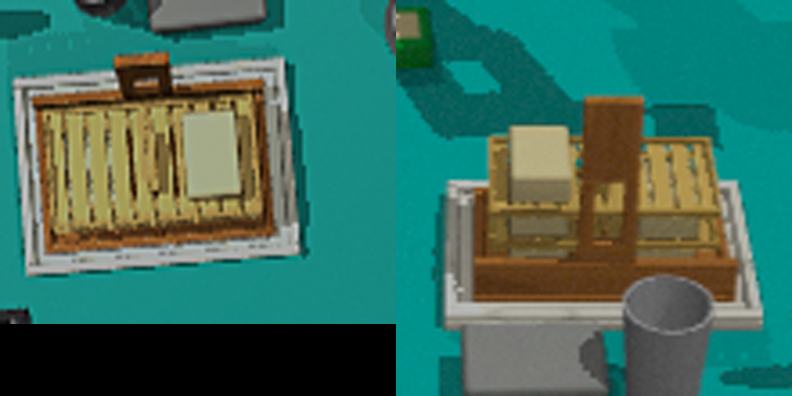

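The top view shows the fifth cake flat at crop (212,153) beside the rib. The scene view shows the layers level and centred behind the board, and the tumbler and soap box still in place. Handing in.

```bash
python3 -c "
from rig import ticket
print(ticket.hand_in())"
```

```text
the job is handed in; nothing more can be done
None
```

I handed the job in at about 60 s: the caddy is off the hook and flat in the marble tray, filled with five cakes and both grids in the order asked, and my final pictures showed the stack level, square and centred to within about 3 mm. The hand-in gave no verdict.

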